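# Set the charger to four cells and clip its guard on

### The job

On the battery charger, push the lever selector back to its counter-clockwise end stop, then turn it clockwise (seen from above) exactly four clicks from the stop. Then put the loose grey guard over the selector, its two clip arms on the sides with the steel lips, and press it straight down until both arms snap under the lips and it sits fully home. Do not shift the other things on the desk.

Things in the scene. Friction and masses are not known exactly. Their poses are not given: they have to be found in the camera images.
- charger: battery charger, fixed to the desk, yawed up to 0.5 rad: grey housing 220 x 170 mm (x = -90 to +130, y = -85 to +85 mm of its own frame), top at z = 50 mm. Origin on the desk straight below the selector's axis; z up. There a black pedestal 96 x 96 mm, square with the housing, rises from z = 50 to 76 mm; its +y and -y sides each carry a sprung steel lip, +x and -x are plain.
- display_hump (a point): centre of the top of the charger's display hump at its +x end: 45 mm (x) by 150 mm (y), 100 mm above the desk, near face 80 mm from the selector's axis.
- lip_left (a point): outermost point, mid-length, of the steel lip on the pedestal's +y side, 67 mm above the desk: a round bar 12 mm thick, 68 mm long along the charger's x, standing 5.5 mm out of the side; sprung, it gives way into the pedestal by up to 7 mm (4 to 8 N). The -y side has the same.
- dial_axis (a point): point on the pedestal's top face (76 mm above the desk), on the selector's vertical turning axis; its axes are the charger's.
- selector (a joint): lever selector angle, rad: 0 at the counter-clockwise stop, growing clockwise seen from above. Clicks every 30 degrees (0.524 rad), 0 to 7 clicks (3.665), a white dot at each. At the stop the long end points 75 degrees clockwise of the charger's +x. Its detent resists with 0.16 N m (5 N at 33 mm from the axis); past half-way it snaps into the next click by itself, ahead of the pusher.
- lever_tip (a point): end of the lever's long arm, 44 mm from the axis, 89 mm above the desk; x points along the lever, outwards. The lever is a grey bar 62 mm long (44 mm to one side of the axis, 18 mm to the other), 12 mm wide, 78 to 100 mm above the desk, over a round hub of 38 mm diameter whose top is 82 mm above the desk.
- guard_mid (a point): centre of the guard, 44 mm above its underside: a loose upright grey cap 114 (x) x 121 (y) x 88 mm, 0.1 to 0.17 kg, open below, clip arms on +y and -y, top plate 54 mm above the underside. Fits over the pedestal either way round with 2 to 3 mm play. Set down loosely it stops with this point 114 mm above the desk; pressed with 10 to 18 N it snaps and stands fully home at 98 mm.
- guard_rib (a point): middle of the guard's grip rib, on the centre line, 27 mm above the guard's centre: 60 mm long (along x), 14 mm thick (along y), 34 mm high above the flat top plate.
- guard_hook (a point): middle of the hook at the foot of the guard's +y clip arm: rounded inward hook of 4 mm radius, 56 mm long along x, 54 mm from the centre line, 4 mm above the guard's underside. The -y arm is the same. The guard's x sides are plain walls that end 7 mm above the underside.
- battery_mid (a point): bystander: centre of a battery pack lying flat, 127 x 42 x 36 mm.
- wheel_mid (a point): bystander: centre of a black toothed wheel lying flat, 98 mm across, 34 mm thick with a 6 mm hub on top.
- pen_cup_mid (a point): bystander: middle (77 mm up) of a round pen cup 68 mm across with markers, 155 mm high in all, standing close to the charger's +y side.
- mouse_mid (a point): bystander: centre of a computer mouse, about 98 x 64 x 34 mm.
- gearmotor_mid (a point): bystander: centre of a small gear motor lying flat, 93 x 22 x 24 mm.
- breadboard_mid (a point): bystander: centre of a breadboard lying flat, 165 x 55 x 10 mm.
- screwdriver_grip (a point): bystander: middle of the handle of a screwdriver lying flat, 170 mm long.
Mind the look-alikes: they are no part of the job. Several things look just like the part that bears guard_mid: the one meant starts farthest to the robot's left.

How it is judged (in metres and radians):
On the way, in this order (a step that is already met when the one before it is completed fails the run):
1. the selector is back at its counter-clockwise end stop (value of joint selector below 0.12 rad), for 0.1 s.
2. the selector stands four clicks clockwise from the stop (value of joint selector between 1.94 and 2.25 rad), for 0.2 s.
At the end, for the whole second after the job is handed in: the selector rests four clicks from its stop (within 0.15 rad), and the guard sits still and level over it, fully home on the pedestal (its centre within 3 mm of 98 mm above the desk and within 7 mm of the axis), clip arms on the lip sides; the other things have not been shifted by more than 30 mm (all of step 2 and z of guard_mid in the frame of charger between 0.095 and 0.101 m and horizontal distance between guard_mid and dial_axis below 0.007 m and angle between guard_mid's own z axis and vertical below 0.05 rad and angle between the y axis of guard_mid and the y axis of charger, either way round below 0.12 rad and linear speed of guard below 0.02 m/s); the robot touches nothing.
It fails at once if another thing on the desk is shifted by more than 30 mm (distance of any of battery_mid, wheel_mid, pen_cup_mid, mouse_mid, gearmotor_mid, breadboard_mid, screwdriver_grip from where it was at the start of the episode above 0.03 m).
It also fails if it takes over 72 s, if anything falls off the work surface, if the arm or the gripper's body presses on something with over 40 N, if the wrist force passes 120 N, or if a joint passes its speed limit or range.

### The arm

A 6-joint arm with a two-finger parallel gripper is mounted at the origin on the work surface. World frame = base frame: x ahead of the robot, y to its left, z up, the work surface at z = 0. Lengths are in mm, angles in rad, forces in N, time in s.
With the tool pointing down it reaches from about 250 to 775 mm from the base axis. Payload 4 kg.
Tool frame: the origin (TCP) lies at the very end of the fingers, on their centre line; the grasp point (between the pads) lies 19 mm behind it (pinch_z is the distance from the TCP to the grasp point, in mm); y points along the fingers, x is the direction in which the jaws open and shut, and the axes are right-handed (so a half turn about y gives the same grasp; the last joint's range is limited). The gripper opens to 94 mm and grips with 3 to 60 N. Pads are 16 mm wide; open, the fingers measure 119 mm over their backs; the gripper's body (75 mm by 177 mm) begins 78 mm behind the grasp point.
Start: joints at [1.239, 0.087, 1.371, -0, 1.684, -0.103], TCP at [124.754, 535.684, 205.506] pointing down, gripper open.
Joint ranges: [-3.1, 3.1], [-0.76, 2.03], [0.27, 2.55], [-1.08, 4.22], [0.17, 2.65], [-2.57, 2.57]. Speed limits (rad/s): [2.79, 2.79, 3.14, 3.14, 3.14, 3.14].

### API

Orientations are given as a rotation vector (axis times angle).
In Python, from station import observe, read_camera, hand_in, pinch_z gives the robot as it stands.
- The arm moves only by the tool carry_out, never from a script. Its argument "targets" is text: rows parted by semicolons, each of 7 numbers parted by spaces: the turn, a rotation vector about the tool's x, y, z in degrees, then the shift along the tool's x, y, z in m, then the opening, from 0 (shut) to 1 (fully open). A call has 1 to 12 rows; each row shifts and turns the pose as measured when the row begins, along the tool's axes as they then stand; what a row does not reach is not made up. A row lasts 1/12 s, in which the tool goes at most 41.7 mm and 7.16 degrees, less where a joint would pass 70% of its speed; a pose out of reach is approached as far as the arm can. A call is refused whole if a number of a shift passes 0.0417 or a number of a turn 7.16, either way. A call with a gripper value outside its range is refused whole. The fingers move at their own pace and stop on an object; "grip_force" is the grip in N (left out, the last holds). Time passes only in rows, so rows that do not move let the fingers close. It gives the time, the measured TCP pose, the force and the opening at its end, in the units of the state.
- observe(): the state, without advancing time (a new reading comes with each control period).
- read_camera(name): name is "scene" or "side" or "wrist"; returns a dict with "frame" (400x640x3 uint8, red, green, blue), "K" (3x3 intrinsics, pixels), "camera_from_world" (4x4, takes a point from world to camera coordinates); the wrist camera has in their place "tool_from_camera" (4x4, takes a point from camera to tool coordinates, whose origin is the TCP and whose axes are the tool frame's). Camera axes: x right, y down, z forward; pixel columns grow to the right and rows downward; lengths in mm; the calibration is good to about 2 mm. A picture is of the moment at which its call begins: read the wrist's pose just before it. There is no depth.
- hand_in(): hands the job in, once; it reports no verdict.
The state is a dict: "clock": time; "q": joint angles; "joint_vel": joint speeds; "joint_torque": joint torques, N m; "tcp_pos": TCP position; "eef_rot": TCP orientation; "force": force on the tool from outside, world axes, zero at the start; "wrist_torque": the same for the moment, N m; "gripper_width": opening from 0.0 (shut) to 1.0 (fully open).
Only numpy, scipy, OpenCV 4.12 (cv2) and the standard library are available. Lean on these libraries where they do the work, as an engineer would, in place of code of your own. Each camera call takes 0.05 s, during which the arm holds its last target.

## Working session

There is one attempt and no reset: what is moved stays moved. The work goes in short steps, Python scripts to look and compute and a tool call to move; the robot and the scene stay as the last step left them, time stands still between calls to the robot, and variables do not carry over. Pictures are saved under pics/ and viewed, and the job is handed in when it is done.

Besides the shell and the picture viewer there is one more tool, called in YAML: its name, and indented under it one key for each argument. carry_out: Moves the arm, as the interface text tells. Its arguments: {"type":"object","properties":{"targets":{"type":"string"},"grip_force":{"type":"number"}},"required":["targets"]}

```bash
ls; mkdir -p pics; python3 - <<'E'
from station import *
import cv2,numpy as np
np.set_printoptions(precision=4,suppress=True)
s=observe();print(s)
for n in ["scene","side","wrist"]:
    c=read_camera(n);cv2.imwrite(f"pics/a_{n}.png",c["frame"][:,:,::-1]);print(n,c["K"],c.get("camera_from_world",c.get("tool_from_camera")))
print(pinch_z)
E
```

```text
pics
{'clock': 0.0, 'q': array([ 1.2389,  0.0879,  1.3722, -0.0001,  1.6836, -0.1031]), 'joint_vel': array([-0.0018, -0.0011,  0.0004,  0.0003, -0.0012,  0.0008]), 'joint_torque': array([ -0.    , -34.0187, -30.2429,   0.0718,   0.0331,  -0.0002]), 'tcp_pos': array([124.5901, 535.147 , 204.3264]), 'eef_rot': array([-1.31  , -1.0377,  1.0407]), 'force': array([-1.3296,  0.2251,  1.0741]), 'wrist_torque': array([ 0.0084, -0.003 , -0.0213]), 'gripper_width': 1.0031011163428702}
scene [[391.9239   0.     318.172 ]
 [  0.     391.9239 201.7017]
 [  0.       0.       1.    ]] [[  -0.872     0.4893   -0.0166  496.3373]
 [   0.2926    0.4938   -0.8189  -55.0513]
 [  -0.3925   -0.7189   -0.5737 1374.209 ]
 [   0.        0.        0.        1.    ]]
side [[462.8236   0.     318.5546]
 [  0.     462.8236 200.82  ]
 [  0.       0.       1.    ]] [[   0.9068   -0.421    -0.0204 -521.4968]
 [  -0.2555   -0.5105   -0.821   184.604 ]
 [   0.3353    0.7497   -0.5705 1454.2127]
 [   0.        0.        0.        1.    ]]
wrist [[285.1358   0.     320.2597]
 [  0.     285.1358 203.4709]
 [  0.       0.       1.    ]] [[   1.        0.0011   -0.0012    0.1757]
 [   0.0014   -0.2281    0.9736 -180.5973]
 [   0.0008   -0.9736   -0.2281   65.7429]
 [   0.        0.        0.        1.    ]]
18.8
```

View pics/a_scene.png

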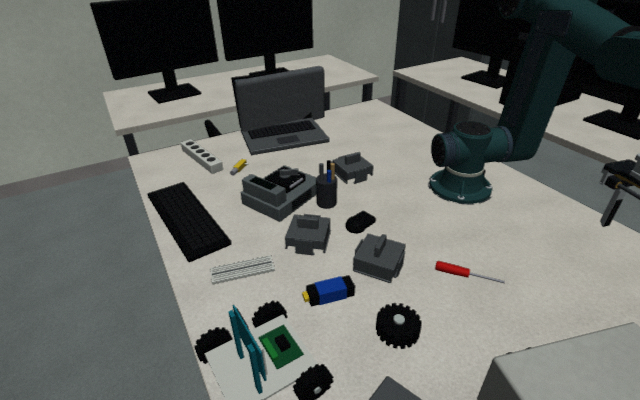

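View pics/a_side.png

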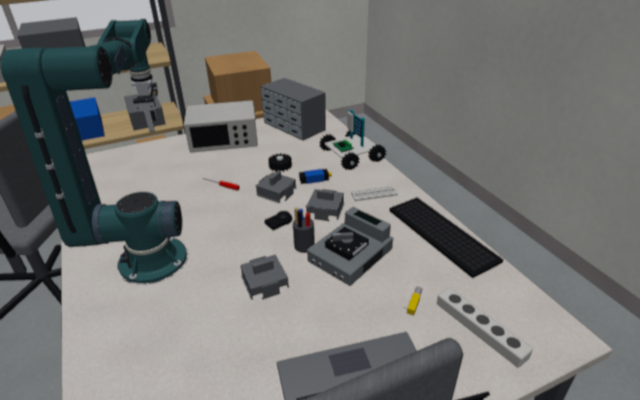

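View pics/a_wrist.png

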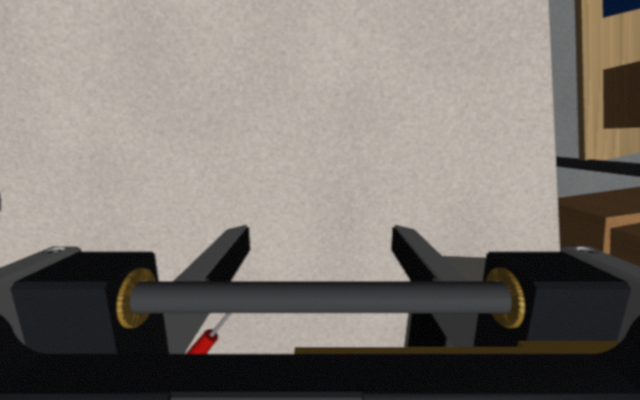

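```bash
cat > h.py <<'E'
import numpy as np,cv2
from scipy.spatial.transform import Rotation as R
from station import *
np.set_printoptions(precision=3,suppress=True)
def cam(n):
    s=observe();c=read_camera(n)
    if n=="wrist":
        T=np.eye(4);T[:3,:3]=R.from_rotvec(s["eef_rot"]).as_matrix();T[:3,3]=s["tcp_pos"]
        c["W"]=T@c["tool_from_camera"]
    else: c["W"]=np.linalg.inv(c["camera_from_world"])
    return c
def ray(c,u,v):
    d=c["W"][:3,:3]@np.linalg.inv(c["K"])@np.array([u,v,1.]);return c["W"][:3,3],d/np.linalg.norm(d)
def onz(c,u,v,z):
    o,d=ray(c,u,v);return o+d*(z-o[2])/d[2]
def tri(c1,p1,c2,p2):
    o1,d1=ray(c1,*p1);o2,d2=ray(c2,*p2)
    t=np.linalg.lstsq(np.c_[d1,-d2],o2-o1,rcond=None)[0]
    a=o1+t[0]*d1;b=o2+t[1]*d2;return (a+b)/2,np.linalg.norm(a-b)
def proj(c,p):
    q=np.linalg.inv(c["W"])@np.r_[p,1.];q=c["K"]@q[:3];return q[:2]/q[2]
def crop(c,name,x0,y0,x1,y1,k):
    f=c["frame"][y0:y1,x0:x1,::-1];cv2.imwrite(f"pics/{name}.png",cv2.resize(f,None,fx=k,fy=k,interpolation=cv2.INTER_CUBIC))
E
python3 - <<'E'
from h import *
a=cam("scene");b=cam("side")
for p in [(308,228),(380,250),(353,165)]: print("scene",p,onz(a,*p,54))
for p in [(276,183),(325,199),(264,272)]: print("side",p,onz(b,*p,54))
crop(a,"b_scene",230,140,430,290,4);crop(b,"b_side",230,140,430,290,4)
print(onz(a,292,177,89),onz(b,347,240,89))
E
```

```text
scene (308, 228) [599.386  -3.309  54.   ]
scene (380, 250) [479.455 173.948  54.   ]
scene (353, 165) [ 292.279 -237.565   54.   ]
side (276, 183) [479.22  163.632  54.   ]
side (325, 199) [595.961 -11.069  54.   ]
side (264, 272) [ 282.109 -264.074   54.   ]
[ 539.718 -223.12    89.   ] [ 540.309 -279.89    89.   ]
```

View pics/b_scene.png

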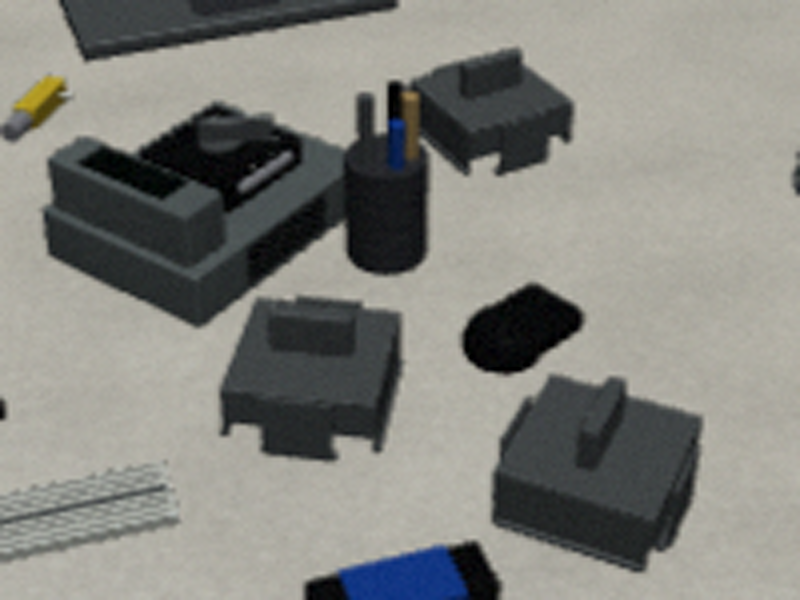

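View pics/b_side.png

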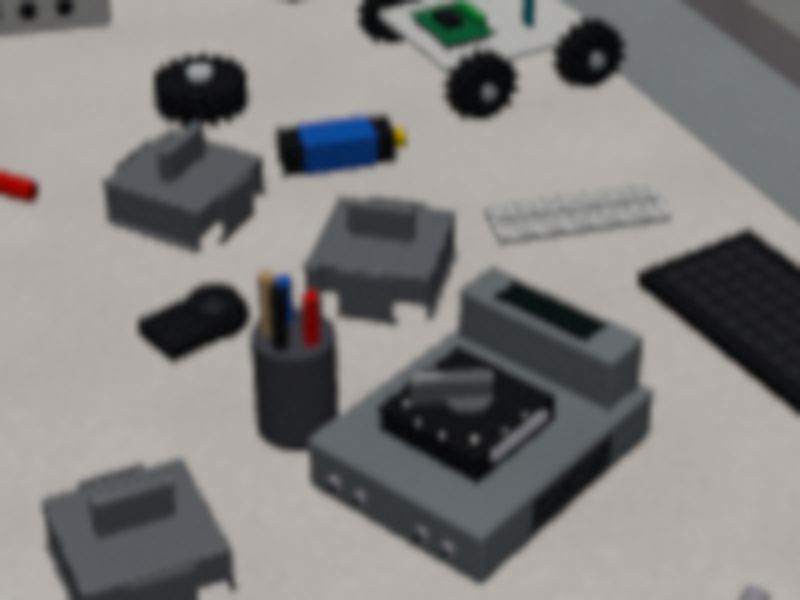

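```bash
python3 - <<'E'
from h import *
a=cam("scene");b=cam("side")
A=lambda x,y:(230+x/4,140+y/4)
def P(c,x,y,z): return onz(c,*A(x,y),z)
# side: housing top near corner (312,440)?,(483,548),(650,400); pedestal corners; hump
for n,x,y,z in [("h1",310,440,50),("h2",483,542,50),("h3",650,395,50),("hump1",462,288,100),("hump2",493,268,100),("hump3",640,340,100),("hump4",608,364,100),("pedL",382,410,76),("pedB",480,462,76),("pedR",553,398,76),("pedT",462,348,76),("tip",412,380,100),("tail",492,380,100)]: print("side",n,P(b,x,y,z))
for n,x,y,z in [("hump_nearR",222,200,100),("humpL",50,155,100),("humpLT",88,138,100),("pedR",302,155,76),("pedT",218,102,76),("pedB",232,205,76),("h",198,290,50)]: print("scene",n,P(a,x,y,z))
E
```

```text
side h1 [ 433.736 -227.403   50.   ]
side h2 [ 499.235 -381.711   50.   ]
side h3 [ 691.959 -295.634   50.   ]
side hump1 [ 594.557 -166.413  100.   ]
side hump2 [ 629.574 -153.358  100.   ]
side hump3 [ 684.727 -286.398  100.   ]
side hump4 [ 647.651 -300.736  100.   ]
side pedL [ 484.647 -247.918   76.   ]
side pedB [ 522.932 -331.825   76.   ]
side pedR [ 606.22  -292.362   76.   ]
side pedT [ 573.207 -207.843   76.   ]
side tip [ 507.508 -252.541  100.   ]
side tail [ 560.769 -278.918  100.   ]
scene hump_nearR [ 597.551 -148.737  100.   ]
scene humpL [ 687.427 -277.975  100.   ]
scene humpLT [ 651.656 -287.048  100.   ]
scene pedR [ 497.647 -209.966   76.   ]
scene pedT [ 519.517 -324.837   76.   ]
scene pedB [ 579.48  -172.184   76.   ]
scene h [ 636.218 -116.832   50.   ]
```

```bash
python3 - <<'E'
from h import *
s=observe();M=R.from_rotvec(s["eef_rot"]).as_matrix();print(M)
d=np.array([547,-270,230])-s["tcp_pos"];print(M.T@d)
for d in (10,):print(M@R.from_rotvec([0,np.radians(10),0]).as_matrix())
a=cam("scene");b=cam("side")
print("guard rib ends side z88", [onz(b,230+x/4,140+y/4,88) for x,y in [(165,165),(197,128)]])
print("scene",[onz(a,230+x/4,140+y/4,88) for x,y in [(583,425),(618,380)]])
E
```

```text
[[ 0.227 -0.    -0.974]
 [ 0.974 -0.     0.227]
 [-0.    -1.     0.   ]]
[-688.808  -24.478 -593.973]
[[ 0.392 -0.    -0.92 ]
 [ 0.92  -0.     0.392]
 [-0.    -1.    -0.   ]]
guard rib ends side z88 [array([451.528, 131.056,  88.   ]), array([499.954, 177.812,  88.   ])]
scene [array([505.056, 186.346,  88.   ]), array([459.134, 162.031,  88.   ])]
```

carry_out:
  targets: "0 0 0 -0.031 -0.002 -0.027 1;0 0 0 -0.031 -0.002 -0.027 1;0 0 0 -0.031 -0.002 -0.027 1;0 0 0 -0.031 -0.002 -0.027 1;0 0 0 -0.031 -0.002 -0.027 1;0 0 0 -0.031 -0.002 -0.027 1;0 0 0 -0.031 -0.002 -0.027 1;0 0 0 -0.031 -0.002 -0.027 1;0 0 0 -0.031 -0.002 -0.027 1;0 0 0 -0.031 -0.002 -0.027 1;0 0 0 -0.031 -0.002 -0.027 1;0 0 0 -0.031 -0.002 -0.027 1"

```text
clock: 1.45
tcp_pos: [357.8, 97.4, 228.3]
eef_rot: [-1.305, -1.058, 1.05]
force: [1.3, 0.2, 0.3]
gripper_width: 1.003
```

carry_out:
  targets: "0 0 0 -0.031 0 -0.027 0;0 0 0 -0.031 0 -0.027 0;0 0 0 -0.031 0 -0.027 0;0 0 0 -0.031 0 -0.027 0;0 0 0 -0.031 0 -0.027 0;0 0 0 -0.031 0 -0.027 0;0 0 0 -0.031 0 -0.027 0;0 0 0 -0.031 0 -0.027 0;0 0 0 -0.031 0 -0.027 0;0 0 0 -0.031 0 -0.027 0"

```text
clock: 2.28
tcp_pos: [554.5, -270.1, 234.2]
eef_rot: [-1.315, -1.062, 1.039]
force: [0.5, 1.2, 0.1]
gripper_width: 0.324
```

carry_out:
  targets: "0 7.1 0 0 0 0 0;0 7.1 0 0 0 0 0;0 7.1 0 0 0 0 0;0 7.1 0 0 0 0 0;0 7.1 0 0 0 0 0;0 7.1 0 0 0 0 0;0 7.1 0 0 0 0 0;0 7.1 0 0 0 0 0;0 7.1 0 0 0 0 0;0 7.1 0 0 0 0 0;0 7.1 0 0 0 0 0;0 7.1 0 0 0 0 0"

```text
clock: 3.28
tcp_pos: [556.6, -281.9, 224.0]
eef_rot: [-1.563, 0.113, -0.124]
force: [-1.1, -1.1, -0.4]
gripper_width: 0.009
```

carry_out:
  targets: "0 7.1 0 0 0 0 0;0 7.1 0 0 0 0 0;0 7.1 0 0 0 0 0;0 7.1 0 0 0 0 0;0 7.1 0 0 0 0 0;0 7.1 0 0 0 0 0;0 7.1 0 0 0 0 0;0 7.1 0 0 0 0 0;0 0 0 0 0 0 0"

```text
clock: 4.03
tcp_pos: [556.6, -281.9, 223.4]
eef_rot: [-1.371, 0.893, -0.897]
force: [1.0, -0.8, 0.2]
gripper_width: 0.006
```

```bash
python3 - <<'E'
from h import *
s=observe();print(s["tcp_pos"],s["q"],s["clock"]);print(R.from_rotvec(s["eef_rot"]).as_matrix())
c=cam("wrist");crop(c,"c_wrist",0,0,640,400,1)
E
```

```text
[ 556.643 -281.949  223.375] [-0.564  0.249  1.151  0.007  1.74   0.59 ] 4.0333
[[ 0.406  0.006  0.914]
 [-0.914  0.004  0.406]
 [-0.001 -1.     0.008]]
```

View pics/c_wrist.png

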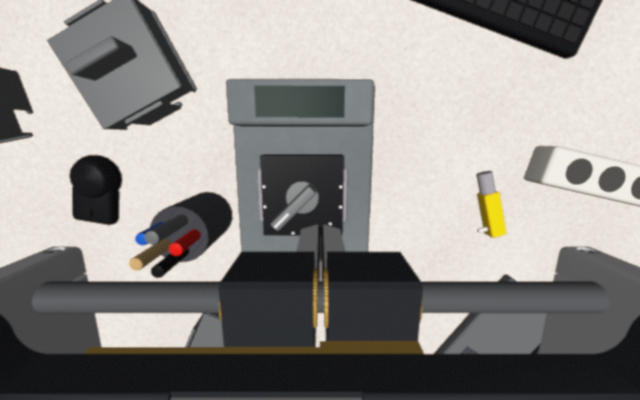

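```bash
python3 - <<'E'
from h import *
c=cam("wrist");crop(c,"d_wrist",220,70,390,260,4)
E
cd pics; python3 -c "
import cv2;a=cv2.imread('d_wrist.png');print(a.shape);cv2.imwrite('d_w2.png',cv2.resize(a,None,fx=.78,fy=.78))"
```

```text
(760, 680, 3)
```

View pics/d_w2.png

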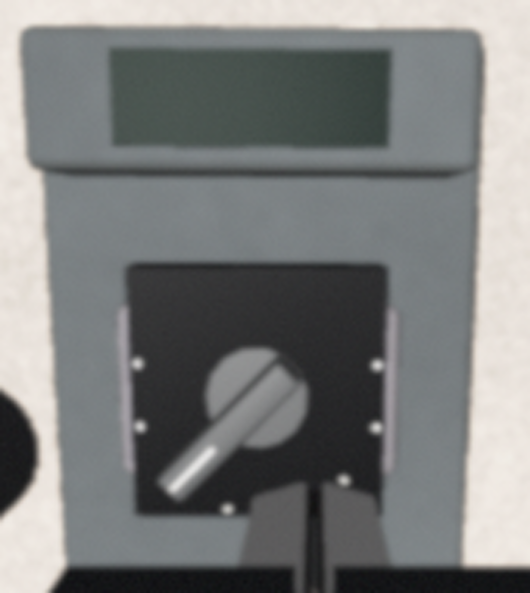

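```bash
python3 - <<'E'
from h import *
c=cam("wrist")
P=lambda x,y,z: onz(c,220+x/3.12,70+y/3.12,z)
p=[P(x,y,76) for x,y in [(127,265),(387,265),(381,515),(137,515)]]
print(np.array(p));
ctr=(p[0]+p[1]+p[2]+p[3])/4;print("ctr",ctr)
for i in range(4):
    d=p[(i+1)%4]-p[i];print(np.linalg.norm(d),np.degrees(np.arctan2(d[1],d[0])))
print("hub",P(256,398,82))
dots=[(138,364),(140,427),(228,509),(344,480),(376,427),(377,365)]
for x,y in dots:
    q=P(x,y,76)-ctr;print(np.degrees(np.arctan2(q[1],q[0])),np.hypot(*q[:2]))
q=P(170,492,100);print("tip",q); q=q-P(285,360,100);print(np.degrees(np.arctan2(q[1],q[0])),np.hypot(*q[:2]))
h=[P(x,y,100) for x,y in [(35,163),(473,163)]];d=h[0]-h[1];print("hump near edge dir",np.degrees(np.arctan2(d[1],d[0])),np.linalg.norm(d),h)
E
```

```text
[[ 571.145 -201.073   76.   ]
 [ 610.145 -287.447   76.   ]
 [ 522.595 -326.35    76.   ]
 [ 483.622 -240.028   76.   ]]
ctr [ 546.877 -263.725   76.   ]
94.77058854769136 -65.69946825840593
95.80426104369104 -156.041978543369
94.71286221229457 114.29857829341566
95.80070424874013 23.992533871305106
hub [ 546.403 -263.503   82.   ]
99.99256659887021 46.11039482093229
130.179090053481 46.749172186663195
-170.78754936516404 47.078319059864775
-111.67882911338896 46.930405816397936
-81.70536482318282 46.39387542928173
-51.82413864954706 45.93763599557914
tip [ 506.105 -248.706  100.   ]
163.31223046473968 63.20912742569767
hump near edge dir 114.30126199284433 144.3952977811194 [array([ 592.741, -165.144,  100.   ]), array([ 652.164, -296.745,  100.   ])]
```

```bash
cat >> h.py <<'E'
AX=np.array([546.6,-263.6]);YAW=24.1
def Rdes(yawx):
    a=np.radians(yawx);x=np.array([np.cos(a),np.sin(a),0]);y=np.array([0,0,-1.]);return np.c_[x,y,np.cross(x,y)]
def plan(wps,yawx=None,g=0):
    s=observe();M=R.from_rotvec(s["eef_rot"]).as_matrix();p=s["tcp_pos"];print("clk",s["clock"],"tcp",p,"F",s["force"],"w",s["gripper_width"],"yawx",np.degrees(np.arctan2(M[1,0],M[0,0])),"q6",s["q"][5])
    if yawx is not None: 
        r=np.degrees(R.from_matrix(M.T@Rdes(yawx)).as_rotvec());print("turn",r)
    for w in wps:
        w=np.array(w,float);d=M.T@(w-p)/1000;print(w,"->",np.round(d,4));p=w
        if yawx is not None: M=Rdes(yawx)
def pusher(th,sgn,r=30,gap=0,hx=12.5,hz=8,yawx=-65.9):
    """centre so lever at world angle th (deg) is touched, pushing sgn=+1 ccw"""
    a=np.radians(th);u=np.array([np.cos(a),np.sin(a)]);t=sgn*np.array([-u[1],u[0]])
    b=np.radians(yawx);tx=np.array([np.cos(b),np.sin(b)]);tz=np.array([-tx[1],tx[0]])
    h=hx*abs(t@tx)+hz*abs(t@tz)
    return AX+r*u-(6+h+gap)*t
E
python3 - <<'E'
from h import *
q=pusher(159,1,gap=8)
plan([[*q,130],[*q,86]],-65.9)
b=cam("side");print(onz(b,303,240,80))
E
```

```text
clk 4.1833 tcp [ 556.634 -281.929  223.386] F [0.241 0.295 0.46 ] w 0.001552971690248 yawx -65.75959039997272 q6 0.5852167675775403
turn [-0.441  0.14  -0.087]
[ 528.803 -226.251  130.   ] -> [-0.062  0.093 -0.003]
[ 528.803 -226.251   86.   ] -> [0.    0.044 0.   ]
[ 426.959 -211.715   80.   ]
```

carry_out:
  targets: "-0.4 0.1 0 -0.031 0.02 -0.002 0;0 0 0 -0.031 0.02 -0.001 0;0 0 0 0 0.02 0 0;0 0 0 0 0.02 0 0;0 0 0 0 0.01 0 0;0 0 0 0 0 0 0"

```text
clock: 4.73
tcp_pos: [528.3, -225.1, 131.1]
eef_rot: [-1.381, 0.884, -0.889]
force: [0.2, -0.2, -0.3]
gripper_width: 0.007
```

```bash
python3 - <<'E'
from h import *
q=pusher(159,1,gap=8)
plan([[*q,100],[*q,86]],-65.9)
c=cam("wrist");crop(c,"e",160,40,480,280,2.5)
E
```

```text
clk 4.7333 tcp [ 528.324 -225.095  131.067] F [ 0.21  -0.212 -0.254] w 0.0070390416715584185 yawx -65.35057641728135 q6 0.6383716853980426
turn [-0.17   0.55   0.119]
[ 528.803 -226.251  100.   ] -> [ 0.001  0.031 -0.   ]
[ 528.803 -226.251   86.   ] -> [0.    0.014 0.   ]
```

View pics/e.png

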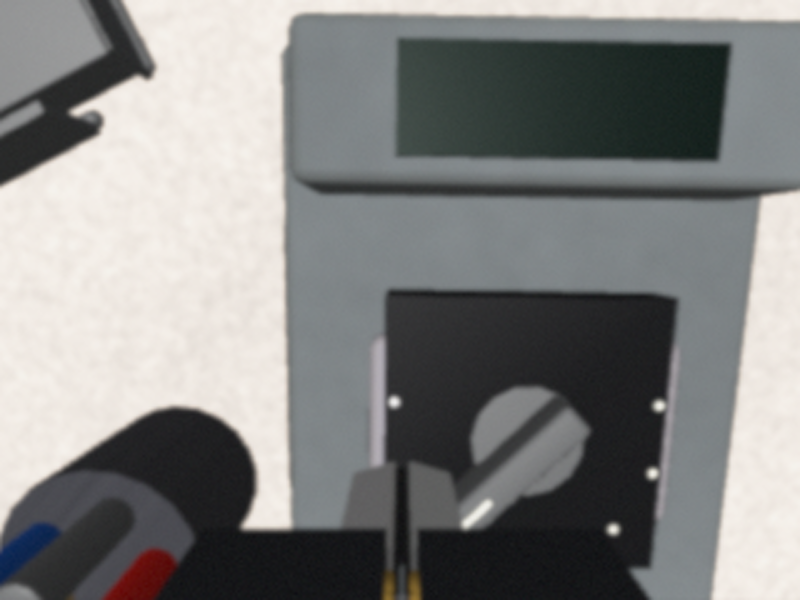

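carry_out:
  targets: "-0.2 0.5 0.1 0.001 0.017 0 0;0 0 0 0 0.015 0 0;0 0 0 0 0.013 0 0;0 0 0 0 0 0 0"

```text
clock: 5.12
tcp_pos: [533.7, -229.9, 92.6]
eef_rot: [-1.38, 0.882, -0.904]
force: [0.1, -0.0, -0.7]
gripper_width: 0.003
```

```bash
python3 - <<'E'
from h import *
plan([[*pusher(t,1),86] for t in range(159,220,5)],-65.9)
E
```

```text
clk 5.1167 tcp [ 533.747 -229.91    92.62 ] F [ 0.114 -0.041 -0.714] w 0.0034493233762960623 yawx -65.83441943060654 q6 0.64527122716922
turn [-0.412  0.068  0.622]
[ 525.936 -233.72    86.   ] -> [ 0.     0.007 -0.009]
[ 523.472 -235.419   86.   ] -> [ 0.001  0.    -0.003]
[ 521.125 -237.431   86.   ] -> [ 0.001  0.    -0.003]
[ 518.941 -239.752   86.   ] -> [ 0.001  0.    -0.003]
[ 516.966 -242.366   86.   ] -> [ 0.002  0.    -0.003]
[ 515.244 -245.255   86.   ] -> [ 0.002  0.    -0.003]
[ 513.817 -248.389   86.   ] -> [ 0.002  0.    -0.003]
[ 512.723 -251.734   86.   ] -> [ 0.003  0.    -0.002]
[ 511.996 -255.249   86.   ] -> [ 0.003  0.    -0.002]
[ 511.663 -258.889   86.   ] -> [ 0.003  0.    -0.002]
[ 511.083 -261.406   86.   ] -> [ 0.002  0.    -0.002]
[ 510.719 -264.053   86.   ] -> [ 0.002  0.    -0.001]
[ 510.613 -266.83    86.   ] -> [ 0.003  0.    -0.001]
```

```bash
sed -i 's/print(w,"->",np.round(d,4))/print(w,"-> mm",np.round(d*1000,1))/' h.py; python3 - <<'E'
from h import *
plan([[*pusher(t,1),86] for t in range(157,220,5)],-65.9)
E
```

```text
clk 5.1167 tcp [ 533.747 -229.91    92.62 ] F [ 0.114 -0.041 -0.714] w 0.0034493233762960623 yawx -65.83441943060654 q6 0.64527122716922
turn [-0.412  0.068  0.622]
[ 526.944 -233.128   86.   ] -> mm [ 0.1  6.6 -7.6]
[ 524.446 -234.701   86.   ] -> mm [ 0.4  0.  -2.9]
[ 522.047 -236.589   86.   ] -> mm [ 0.7  0.  -3. ]
[ 519.792 -238.787   86.   ] -> mm [ 1.1  0.  -3. ]
[ 517.728 -241.286   86.   ] -> mm [ 1.4  0.  -2.9]
[ 515.9   -244.068   86.   ] -> mm [ 1.8  0.  -2.8]
[ 514.35  -247.108   86.   ] -> mm [ 2.1  0.  -2.7]
[ 513.118 -250.373   86.   ] -> mm [ 2.5  0.  -2.5]
[ 512.241 -253.826   86.   ] -> mm [ 2.8  0.  -2.2]
[ 511.748 -257.421   86.   ] -> mm [ 3.1  0.  -1.9]
[ 511.294 -260.39    86.   ] -> mm [ 2.5  0.  -1.6]
[ 510.835 -262.977   86.   ] -> mm [ 2.2  0.  -1.5]
[ 510.622 -265.705   86.   ] -> mm [ 2.4  0.  -1.3]
```

carry_out:
  targets: "-0.4 0 0.6 -0.002 0.007 -0.006 0;0 0 0 0 0 -0.003 0;0 0 0 0.0005 0 -0.003 0;0 0 0 0.0007 0 -0.003 0;0 0 0 0.001 0 -0.003 0;0 0 0 0.0014 0 -0.003 0"

```text
clock: 5.62
tcp_pos: [522.2, -236.3, 90.3]
eef_rot: [-1.362, 0.88, -0.896]
force: [3.9, 4.1, -3.5]
gripper_width: 0.005
```

```bash
python3 - <<'E'
from h import *
plan([[*pusher(t,1),86] for t in range(177,230,5)],-65.9)
E
```

```text
clk 5.6167 tcp [ 522.21  -236.258   90.331] F [ 3.901  4.056 -3.531] w 0.005112049886633857 yawx -65.63106786341794 q6 0.6086105017467204
turn [-1.186  0.268 -0.108]
[ 517.728 -241.286   86.   ] -> mm [ 2.7  4.2 -6.2]
[ 515.9   -244.068   86.   ] -> mm [ 1.8  0.  -2.8]
[ 514.35  -247.108   86.   ] -> mm [ 2.1  0.  -2.7]
[ 513.118 -250.373   86.   ] -> mm [ 2.5  0.  -2.5]
[ 512.241 -253.826   86.   ] -> mm [ 2.8  0.  -2.2]
[ 511.748 -257.421   86.   ] -> mm [ 3.1  0.  -1.9]
[ 511.294 -260.39    86.   ] -> mm [ 2.5  0.  -1.6]
[ 510.835 -262.977   86.   ] -> mm [ 2.2  0.  -1.5]
[ 510.622 -265.705   86.   ] -> mm [ 2.4  0.  -1.3]
[ 510.686 -268.548   86.   ] -> mm [ 2.6  0.  -1.1]
[ 511.054 -271.472   86.   ] -> mm [ 2.8  0.  -0.9]
```

carry_out:
  targets: "-1 0.2 0 0.003 0.003 -0.006 0;0 0 0 0.002 0 -0.004 0;0 0 0 0.002 0 -0.004 0;0 0 0 0.003 0 -0.0035 0;0 0 0 0.003 0 -0.003 0;0 0 0 0.003 0 -0.003 0"

```text
clock: 6.12
tcp_pos: [512.7, -251.3, 90.4]
eef_rot: [-1.353, 0.883, -0.887]
force: [1.9, 5.1, -0.3]
gripper_width: 0.005
```

```bash
python3 - <<'E'
from h import *
plan([[*pusher(t,1),86] for t in range(190,245,5)],-65.9)
E
```

```text
clk 6.1167 tcp [ 512.667 -251.317   90.395] F [ 1.879  5.056 -0.282] w 0.005403456386214803 yawx -65.47459798483085 q6 0.5674183011464738
turn [-1.417  0.416 -0.775]
[ 513.57  -249.042   86.   ] -> mm [-1.6  4.5  1.7]
[ 512.547 -252.425   86.   ] -> mm [ 2.7  0.  -2.3]
[ 511.897 -255.969   86.   ] -> mm [ 3.  0. -2.]
[ 511.54  -259.399   86.   ] -> mm [ 3.   0.  -1.7]
[ 510.991 -261.924   86.   ] -> mm [ 2.1  0.  -1.5]
[ 510.676 -264.599   86.   ] -> mm [ 2.3  0.  -1.4]
[ 510.626 -267.399   86.   ] -> mm [ 2.5  0.  -1.2]
[ 510.869 -270.295   86.   ] -> mm [ 2.7  0.  -1. ]
[ 511.429 -273.251   86.   ] -> mm [ 2.9  0.  -0.7]
[ 512.326 -276.225   86.   ] -> mm [ 3.1  0.  -0.4]
[ 513.572 -279.173   86.   ] -> mm [ 3.2  0.  -0.1]
```

carry_out:
  targets: "-1.4 0.4 -0.8 0.003 0.004 -0.002 0;0 0 0 0.0035 0 -0.002 0;0 0 0 0.0035 0.001 -0.002 0;0 0 0 0.003 0.001 -0.0015 0;0 0 0 0.003 0.001 -0.0015 0;0 0 0 0.003 0.001 -0.001 0;0 0 0 0.0035 0.001 -0.001 0;0 0 0 0.0035 0.001 -0.0005 0"

```text
clock: 6.78
tcp_pos: [510.1, -276.6, 84.1]
eef_rot: [-1.373, 0.9, -0.885]
force: [-0.1, 0.1, -1.2]
gripper_width: 0.007
```

```bash
python3 - <<'E'
from h import *
plan([[*pusher(t,1),86] for t in range(230,280,5)],-65.9)
E
```

```text
clk 6.7833 tcp [ 510.057 -276.556   84.106] F [-0.124  0.112 -1.194] w 0.006745610013201711 yawx -65.83389713805616 q6 0.5498633223549155
turn [-0.037  0.066 -0.643]
[ 511.429 -273.251   86.   ] -> mm [-2.5 -1.9  2.6]
[ 512.326 -276.225   86.   ] -> mm [ 3.1  0.  -0.4]
[ 513.572 -279.173   86.   ] -> mm [ 3.2  0.  -0.1]
[ 515.173 -282.047   86.   ] -> mm [3.3 0.  0.3]
[ 517.128 -284.799   86.   ] -> mm [3.3 0.  0.7]
[ 519.428 -287.378   86.   ] -> mm [3.3 0.  1. ]
[ 522.056 -289.735   86.   ] -> mm [3.2 0.  1.4]
[ 524.989 -291.824   86.   ] -> mm [3.1 0.  1.8]
[ 528.193 -293.6     86.   ] -> mm [2.9 0.  2.2]
[ 531.632 -295.024   86.   ] -> mm [2.7 0.  2.6]
```

carry_out:
  targets: "0 0 -0.6 0.0025 0 0 0;0 0 0 0.0032 0 0.0005 0;0 0 0 0.0033 0 0.0007 0;0 0 0 0.0033 0 0.001 0;0 0 0 0.0033 0 0.0015 0;0 0 0 0.0032 0 0.0018 0;0 0 0 0.003 0 0.002 0;0 0 0 0.003 0 0.0025 0"

```text
clock: 7.45
tcp_pos: [521.7, -291.1, 81.9]
eef_rot: [-1.377, 0.914, -0.873]
force: [-1.0, 0.4, 0.2]
gripper_width: 0.003
```

```bash
python3 - <<'E'
from h import *
plan([[*pusher(t,1),86] for t in range(260,320,5)],-65.9)
E
```

```text
clk 7.45 tcp [ 521.683 -291.134   81.903] F [-1.02   0.444  0.224] w 0.003200908714505443 yawx -65.87549117974942 q6 0.5443188037069908
turn [ 0.636  0.032 -1.277]
[ 522.056 -289.735   86.   ] -> mm [-1.2 -4.1  0.9]
[ 524.989 -291.824   86.   ] -> mm [3.1 0.  1.8]
[ 528.193 -293.6     86.   ] -> mm [2.9 0.  2.2]
[ 531.632 -295.024   86.   ] -> mm [2.7 0.  2.6]
[ 535.261 -296.062   86.   ] -> mm [2.4 0.  2.9]
[ 539.029 -296.687   86.   ] -> mm [2.1 0.  3.2]
[ 542.884 -296.878   86.   ] -> mm [1.7 0.  3.4]
[ 546.413 -296.788   86.   ] -> mm [1.4 0.  3.3]
[ 548.4   -297.202   86.   ] -> mm [1.2 0.  1.6]
[ 550.521 -297.478   86.   ] -> mm [1.1 0.  1.8]
[ 552.77  -297.585   86.   ] -> mm [1. 0. 2.]
[ 555.133 -297.494   86.   ] -> mm [0.9 0.  2.2]
```

carry_out:
  targets: "0.6 0 -1 0.002 -0.005 0.0015 0;0 0 0 0.003 -0.001 0.002 0;0 0 0 0.003 0 0.0025 0;0 0 0 0.0025 0 0.003 0;0 0 0 0.002 0 0.003 0;0 0 0 0.002 0 0.0033 0"

```text
clock: 7.95
tcp_pos: [541.7, -303.9, 89.2]
eef_rot: [-1.384, 0.896, -0.897]
force: [-6.7, 1.2, 0.5]
gripper_width: 0.003
```

```bash
python3 - <<'E'
from h import *
plan([[*pusher(t,1),86] for t in range(280,320,5)],-65.9)
E
```

```text
clk 7.95 tcp [ 541.712 -303.861   89.193] F [-6.738  1.182  0.506] w 0.003127076440062278 yawx -66.04544650994856 q6 0.5539840079539093
turn [ 0.263 -0.146  0.195]
[ 535.261 -296.062   86.   ] -> mm [-9.8  3.2 -2.7]
[ 539.029 -296.687   86.   ] -> mm [2.1 0.  3.2]
[ 542.884 -296.878   86.   ] -> mm [1.7 0.  3.4]
[ 546.413 -296.788   86.   ] -> mm [1.4 0.  3.3]
[ 548.4   -297.202   86.   ] -> mm [1.2 0.  1.6]
[ 550.521 -297.478   86.   ] -> mm [1.1 0.  1.8]
[ 552.77  -297.585   86.   ] -> mm [1. 0. 2.]
[ 555.133 -297.494   86.   ] -> mm [0.9 0.  2.2]
```

carry_out:
  targets: "0.3 0 0 -0.001 0.001 0.003 0;0 0 0 0 0 0.003 0;0 0 0 0 0 0.003 0;0 0 0 0 0 0.003 0;0 0 0 0 0 0.003 0"

```text
clock: 8.37
tcp_pos: [555.4, -299.7, 88.6]
eef_rot: [-1.386, 0.894, -0.902]
force: [-12.4, -3.3, 3.7]
gripper_width: 0.005
```

```bash
python3 - <<'E'
from h import *
plan([[*pusher(t,1),86] for t in range(300,320,5)],-65.9)
c=cam("wrist");crop(c,"f",160,40,480,280,2.5)
E
```

```text
clk 8.3667 tcp [ 555.406 -299.67    88.6  ] F [-12.383  -3.267   3.668] w 0.005339563150451353 yawx -66.10868114746759 q6 0.5739760551199781
turn [ 0.208 -0.21   0.459]
[ 548.4   -297.202   86.   ] -> mm [-5.1  2.6 -5.4]
[ 550.521 -297.478   86.   ] -> mm [1.1 0.  1.8]
[ 552.77  -297.585   86.   ] -> mm [1. 0. 2.]
[ 555.133 -297.494   86.   ] -> mm [0.9 0.  2.2]
```

View pics/f.png

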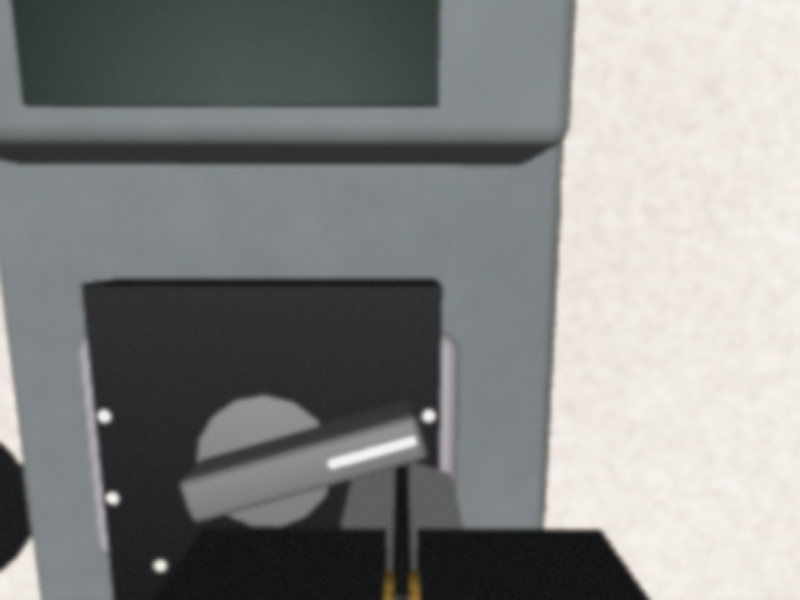

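carry_out:
  targets: "0 0 0 0 0 -0.008 0;0 0 0 0 -0.01 -0.005 0;0 0 0 0 -0.02 0 0;0 0 0 0 -0.015 0 0;0 0 0 0 0 0 0"

```text
clock: 8.83
tcp_pos: [544.5, -303.3, 135.5]
eef_rot: [-1.382, 0.891, -0.901]
force: [0.5, 0.3, 0.1]
gripper_width: 0.002
```

```bash
python3 - <<'E'
from h import *
q=pusher(309,-1,gap=8)
plan([[*q,125],[*q,87]],-65.9)
c=cam("wrist");crop(c,"g",160,40,480,280,2.5)
E
```

```text
clk 8.8333 tcp [ 544.506 -303.271  135.541] F [0.5   0.311 0.12 ] w 0.002402060141684385 yawx -66.013919533807 q6 0.5549253489363252
turn [-0.024 -0.114  0.401]
[ 584.866 -271.216  125.   ] -> mm [-13.   10.5  49.9]
[ 584.866 -271.216   87.   ] -> mm [ 0. 38.  0.]
```

View pics/g.png

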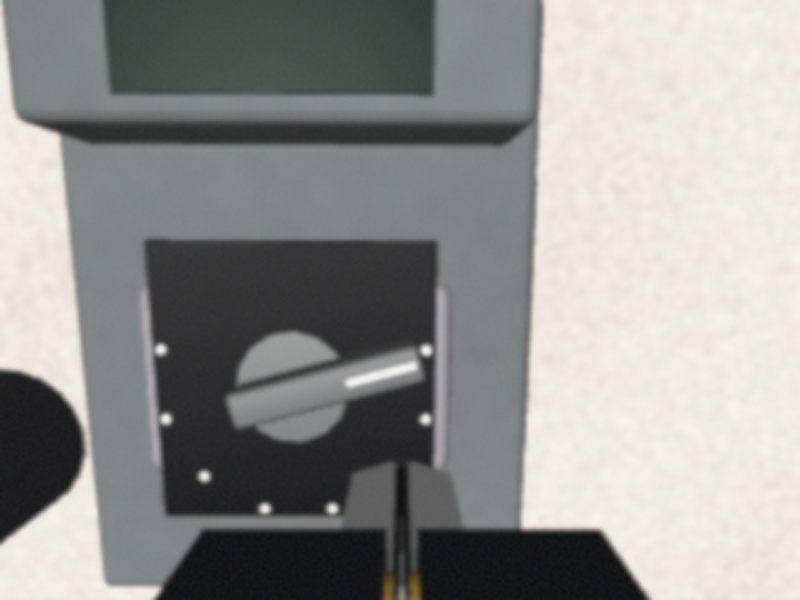

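carry_out:
  targets: "0 0 0.4 -0.007 0.003 0.025 0;0 0 0 -0.006 0.005 0.025 0;0 0 0 0 0.013 0 0;0 0 0 0 0.013 0 0;0 0 0 0 0.012 0 0;0 0 0 0 0 0 0"

```text
clock: 9.38
tcp_pos: [588.1, -268.6, 85.8]
eef_rot: [-1.374, 0.892, -0.898]
force: [-0.4, -0.2, -0.9]
gripper_width: 0.005
```

```bash
python3 - <<'E'
from h import *
plan([[*pusher(t,-1),87] for t in range(309,245,-5)],-65.9)
E
```

```text
clk 9.3833 tcp [ 588.059 -268.638   85.802] F [-0.361 -0.197 -0.925] w 0.004701972147628404 yawx -66.02777073973242 q6 0.6334443043091826
turn [-0.345 -0.128  0.038]
[ 578.648 -276.25    87.   ] -> mm [  3.1  -1.3 -11.7]
[ 576.665 -279.507   87.   ] -> mm [ 2.2  0.  -3.1]
[ 574.297 -282.548   87.   ] -> mm [ 1.8  0.  -3.4]
[ 571.612 -285.303   87.   ] -> mm [ 1.4  0.  -3.6]
[ 570.625 -287.056   87.   ] -> mm [ 1.2  0.  -1.6]
[ 569.448 -288.822   87.   ] -> mm [ 1.1  0.  -1.8]
[ 568.064 -290.574   87.   ] -> mm [ 1.  0. -2.]
[ 566.458 -292.285   87.   ] -> mm [ 0.9  0.  -2.2]
[ 564.621 -293.919   87.   ] -> mm [ 0.7  0.  -2.3]
[ 562.549 -295.442   87.   ] -> mm [ 0.5  0.  -2.5]
[ 560.246 -296.814   87.   ] -> mm [ 0.3  0.  -2.7]
[ 557.72  -297.998   87.   ] -> mm [ 0.   0.  -2.8]
[ 554.988 -298.954   87.   ] -> mm [-0.2  0.  -2.9]
```

carry_out:
  targets: "0 0 0 0.002 -0.001 -0.006 0;0 0 0 0.002 -0.001 -0.006 0;0 0 0 0.002 0 -0.003 0;0 0 0 0.0018 0 -0.0035 0;0 0 0 0.0014 0 -0.0035 0;0 0 0 0.0012 0 -0.002 0;0 0 0 0.0011 0 -0.002 0"

```text
clock: 9.97
tcp_pos: [570.9, -284.4, 86.9]
eef_rot: [-1.355, 0.889, -0.894]
force: [4.1, 5.4, -3.1]
gripper_width: 0.007
```

```bash
python3 - <<'E'
from h import *
plan([[*pusher(t,-1),87] for t in range(289,225,-5)],-65.9)
E
```

```text
clk 9.9667 tcp [ 570.883 -284.415   86.853] F [ 4.101  5.413 -3.135] w 0.0074437713502123705 yawx -65.95685511410058 q6 0.5852561912354931
turn [-1.236 -0.063 -0.578]
[ 570.625 -287.056   87.   ] -> mm [ 2.3 -0.2 -1.3]
[ 569.448 -288.822   87.   ] -> mm [ 1.1  0.  -1.8]
[ 568.064 -290.574   87.   ] -> mm [ 1.  0. -2.]
[ 566.458 -292.285   87.   ] -> mm [ 0.9  0.  -2.2]
[ 564.621 -293.919   87.   ] -> mm [ 0.7  0.  -2.3]
[ 562.549 -295.442   87.   ] -> mm [ 0.5  0.  -2.5]
[ 560.246 -296.814   87.   ] -> mm [ 0.3  0.  -2.7]
[ 557.72  -297.998   87.   ] -> mm [ 0.   0.  -2.8]
[ 554.988 -298.954   87.   ] -> mm [-0.2  0.  -2.9]
[ 552.073 -299.647   87.   ] -> mm [-0.6  0.  -2.9]
[ 549.003 -300.043   87.   ] -> mm [-0.9  0.  -3. ]
[ 545.814 -300.111   87.   ] -> mm [-1.2  0.  -2.9]
[ 542.545 -299.826   87.   ] -> mm [-1.6  0.  -2.9]
```

carry_out:
  targets: "-1.2 0 -0.6 0.003 -0.001 -0.003 0;0 0 0 0.0015 0 -0.0025 0;0 0 0 0.0015 0 -0.0025 0;0 0 0 0.001 0 -0.0025 0;0 0 0 0.0008 0 -0.0025 0;0 0 0 0.0005 0 -0.003 0;0 0 0 0.0003 0 -0.003 0"

```text
clock: 10.55
tcp_pos: [566.3, -296.5, 91.3]
eef_rot: [-1.357, 0.876, -0.907]
force: [6.0, 2.5, -1.0]
gripper_width: 0.004
```

```bash
python3 - <<'E'
from h import *
plan([[*pusher(t,-1),87] for t in range(259,195,-5)],-65.9)
E
```

```text
clk 10.55 tcp [ 566.328 -296.529   91.323] F [ 6.02   2.496 -0.95 ] w 0.004490688366368614 yawx -65.92776263078122 q6 0.5657945129292818
turn [-1.617 -0.025  0.221]
[ 560.246 -296.814   87.   ] -> mm [-2.2  4.2 -5.8]
[ 557.72  -297.998   87.   ] -> mm [ 0.   0.  -2.8]
[ 554.988 -298.954   87.   ] -> mm [-0.2  0.  -2.9]
[ 552.073 -299.647   87.   ] -> mm [-0.6  0.  -2.9]
[ 549.003 -300.043   87.   ] -> mm [-0.9  0.  -3. ]
[ 545.814 -300.111   87.   ] -> mm [-1.2  0.  -2.9]
[ 542.545 -299.826   87.   ] -> mm [-1.6  0.  -2.9]
[ 539.244 -299.169   87.   ] -> mm [-1.9  0.  -2.7]
[ 535.958 -298.129   87.   ] -> mm [-2.3  0.  -2.6]
[ 532.739 -296.699   87.   ] -> mm [-2.6  0.  -2.4]
[ 529.64  -294.882   87.   ] -> mm [-2.9  0.  -2.1]
[ 526.724 -292.715   87.   ] -> mm [-3.2  0.  -1.8]
[ 524.473 -291.485   87.   ] -> mm [-2.   0.  -1.6]
```

carry_out:
  targets: "-1.6 0 0.2 -0.002 0.003 -0.005 0;0 0 0 -0.001 0 -0.004 0;0 0 0 0 0 -0.004 0;0 0 0 -0.0005 0 -0.0035 0;0 0 0 -0.001 0 -0.0035 0;0 0 0 -0.001 0 -0.0035 0"

```text
clock: 11.05
tcp_pos: [549.4, -307.0, 97.0]
eef_rot: [-1.375, 0.872, -0.918]
force: [2.7, 0.6, 0.7]
gripper_width: 0.002
```

```bash
python3 - <<'E'
from h import *
plan([[*pusher(t,-1),87] for t in range(239,185,-5)],-65.9)
E
```

```text
clk 11.05 tcp [ 549.398 -306.95    96.985] F [2.742 0.649 0.699] w 0.0023649288101627646 yawx -66.04072381158656 q6 0.5502675793967876
turn [-1.026 -0.13   1.232]
[ 549.003 -300.043   87.   ] -> mm [-6.7  9.9  2.3]
[ 545.814 -300.111   87.   ] -> mm [-1.2  0.  -2.9]
[ 542.545 -299.826   87.   ] -> mm [-1.6  0.  -2.9]
[ 539.244 -299.169   87.   ] -> mm [-1.9  0.  -2.7]
[ 535.958 -298.129   87.   ] -> mm [-2.3  0.  -2.6]
[ 532.739 -296.699   87.   ] -> mm [-2.6  0.  -2.4]
[ 529.64  -294.882   87.   ] -> mm [-2.9  0.  -2.1]
[ 526.724 -292.715   87.   ] -> mm [-3.2  0.  -1.8]
[ 524.473 -291.485   87.   ] -> mm [-2.   0.  -1.6]
[ 522.259 -289.981   87.   ] -> mm [-2.3  0.  -1.4]
[ 520.122 -288.197   87.   ] -> mm [-2.5  0.  -1.2]
```

```bash
python3 - <<'E'
from h import *
c=cam("wrist");crop(c,"i",160,40,480,280,2.5)
E
```

```text
(no output)
```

View pics/i.png

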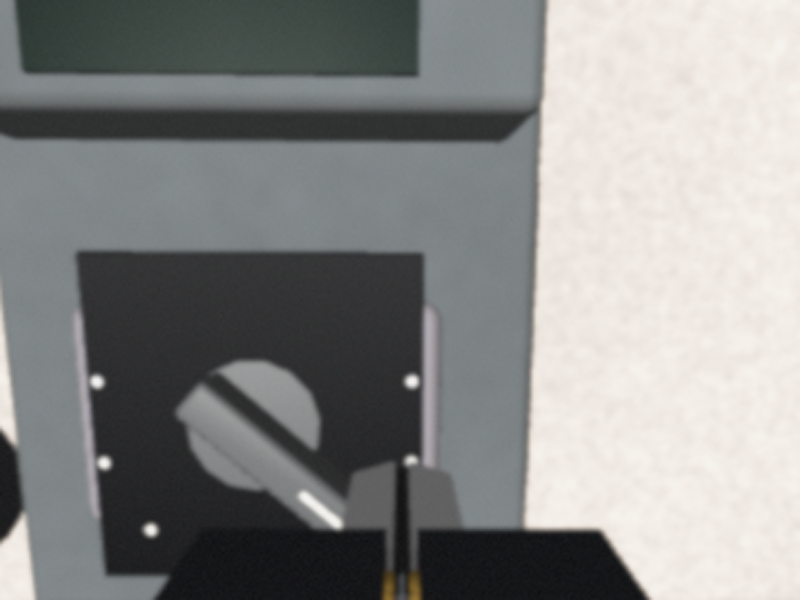

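```bash
python3 - <<'E'
from h import *
g=pusher(249,-1,gap=8)
plan([[*g,97],[*g,87]]+[[*pusher(t,-1),87] for t in range(249,190,-5)],-65.9)
E
```

```text
clk 11.1 tcp [ 548.032 -307.583   97.096] F [-0.684  0.019  1.604] w 0.005069336596824582 yawx -66.06635391795734 q6 0.5501157292539807
turn [-0.878 -0.157  1.236]
[ 562.457 -301.821   97.   ] -> mm [ 0.6  0.3 15.5]
[ 562.457 -301.821   87.   ] -> mm [ 0. 10.  0.]
[ 554.988 -298.954   87.   ] -> mm [-5.7  0.  -5.6]
[ 552.073 -299.647   87.   ] -> mm [-0.6  0.  -2.9]
[ 549.003 -300.043   87.   ] -> mm [-0.9  0.  -3. ]
[ 545.814 -300.111   87.   ] -> mm [-1.2  0.  -2.9]
[ 542.545 -299.826   87.   ] -> mm [-1.6  0.  -2.9]
[ 539.244 -299.169   87.   ] -> mm [-1.9  0.  -2.7]
[ 535.958 -298.129   87.   ] -> mm [-2.3  0.  -2.6]
[ 532.739 -296.699   87.   ] -> mm [-2.6  0.  -2.4]
[ 529.64  -294.882   87.   ] -> mm [-2.9  0.  -2.1]
[ 526.724 -292.715   87.   ] -> mm [-3.2  0.  -1.8]
[ 524.473 -291.485   87.   ] -> mm [-2.   0.  -1.6]
[ 522.259 -289.981   87.   ] -> mm [-2.3  0.  -1.4]
```

carry_out:
  targets: "-0.9 0 1.2 0 0 0.008 0;0 0 0 0 0 0.008 0;0 0 0 0 0.008 0 0;0 0 0 0 0.003 0 0;0 0 0 0 0 0 0"

```text
clock: 11.52
tcp_pos: [556.5, -303.5, 84.1]
eef_rot: [-1.387, 0.907, -0.893]
force: [-0.0, -0.9, -0.1]
gripper_width: 0.001
```

```bash
python3 - <<'E'
from h import *
plan([[*pusher(t,-1),87] for t in range(249,190,-5)],-65.9)
E
```

```text
clk 11.5167 tcp [ 556.474 -303.509   84.062] F [-0.023 -0.857 -0.078] w 0.0006580612873090782 yawx -66.25755583478873 q6 0.5735308128418768
turn [ 0.701 -0.357 -0.117]
[ 554.988 -298.954   87.   ] -> mm [-4.8 -2.9  0.4]
[ 552.073 -299.647   87.   ] -> mm [-0.6  0.  -2.9]
[ 549.003 -300.043   87.   ] -> mm [-0.9  0.  -3. ]
[ 545.814 -300.111   87.   ] -> mm [-1.2  0.  -2.9]
[ 542.545 -299.826   87.   ] -> mm [-1.6  0.  -2.9]
[ 539.244 -299.169   87.   ] -> mm [-1.9  0.  -2.7]
[ 535.958 -298.129   87.   ] -> mm [-2.3  0.  -2.6]
[ 532.739 -296.699   87.   ] -> mm [-2.6  0.  -2.4]
[ 529.64  -294.882   87.   ] -> mm [-2.9  0.  -2.1]
[ 526.724 -292.715   87.   ] -> mm [-3.2  0.  -1.8]
[ 524.473 -291.485   87.   ] -> mm [-2.   0.  -1.6]
[ 522.259 -289.981   87.   ] -> mm [-2.3  0.  -1.4]
```

Short of contact; push on towards click 3 (world 219).

carry_out:
  targets: "0.7 -0.3 0 -0.003 -0.002 -0.001 0;0 0 0 -0.002 0 -0.003 0;0 0 0 -0.001 0 -0.003 0;0 0 0 -0.001 0 -0.003 0;0 0 0 -0.0015 0.0005 -0.003 0;0 0 0 -0.002 0.0005 -0.003 0"

```text
clock: 12.02
tcp_pos: [542.7, -299.5, 85.1]
eef_rot: [-1.368, 0.88, -0.904]
force: [-0.2, -0.1, -0.1]
gripper_width: 0.005
```

```bash
python3 - <<'E'
from h import *
plan([[*pusher(t,-1),87] for t in range(234,190,-5)],-65.9)
E
```

```text
clk 12.0167 tcp [ 542.701 -299.517   85.113] F [-0.163 -0.091 -0.14 ] w 0.004900861005698616 yawx -65.86166503502115 q6 0.5459693804842085
turn [-0.982  0.041  0.343]
[ 545.814 -300.111   87.   ] -> mm [ 1.8 -1.8  2.6]
[ 542.545 -299.826   87.   ] -> mm [-1.6  0.  -2.9]
[ 539.244 -299.169   87.   ] -> mm [-1.9  0.  -2.7]
[ 535.958 -298.129   87.   ] -> mm [-2.3  0.  -2.6]
[ 532.739 -296.699   87.   ] -> mm [-2.6  0.  -2.4]
[ 529.64  -294.882   87.   ] -> mm [-2.9  0.  -2.1]
[ 526.724 -292.715   87.   ] -> mm [-3.2  0.  -1.8]
[ 524.473 -291.485   87.   ] -> mm [-2.   0.  -1.6]
[ 522.259 -289.981   87.   ] -> mm [-2.3  0.  -1.4]
```

carry_out:
  targets: "-1 0 0.3 -0.002 -0.0015 -0.003 0;0 0 0 -0.0025 0 -0.003 0;0 0 0 -0.003 0 -0.0025 0;0 0 0 -0.003 0 -0.002 0;0 0 0 -0.003 0 -0.002 0"

```text
clock: 12.43
tcp_pos: [526.2, -294.4, 88.2]
eef_rot: [-1.382, 0.887, -0.902]
force: [1.4, -0.6, -0.1]
gripper_width: 0.01
```

```bash
python3 - <<'E'
from h import *
plan([[*pusher(t,-1),87] for t in range(214,185,-5)],-65.9)
E
```

```text
clk 12.4333 tcp [ 526.167 -294.381   88.186] F [ 1.378 -0.591 -0.054] w 0.01011531718394327 yawx -65.90964016929858 q6 0.5480593563885072
turn [-0.144 -0.009  0.53 ]
[ 532.739 -296.699   87.   ] -> mm [4.8 1.2 5.1]
[ 529.64  -294.882   87.   ] -> mm [-2.9  0.  -2.1]
[ 526.724 -292.715   87.   ] -> mm [-3.2  0.  -1.8]
[ 524.473 -291.485   87.   ] -> mm [-2.   0.  -1.6]
[ 522.259 -289.981   87.   ] -> mm [-2.3  0.  -1.4]
[ 520.122 -288.197   87.   ] -> mm [-2.5  0.  -1.2]
```

carry_out:
  targets: "0 0 0.5 -0.0025 0 -0.0012 0;0 0 0 0 0 0 0"

```text
clock: 12.6
tcp_pos: [522.4, -292.1, 88.4]
eef_rot: [-1.378, 0.895, -0.894]
force: [0.7, 0.5, -0.6]
gripper_width: 0.006
```

```bash
python3 - <<'E'
from h import *
plan([[*pusher(t,-1),87] for t in range(204,185,-5)],-65.9)
c=cam("wrist");crop(c,"j",160,40,480,280,2.5)
E
```

```text
clk 12.6 tcp [ 522.355 -292.054   88.426] F [ 0.652  0.469 -0.595] w 0.006322403639908876 yawx -65.91355019596679 q6 0.5450556202411939
turn [-0.038 -0.014 -0.069]
[ 526.724 -292.715   87.   ] -> mm [2.4 1.4 3.7]
[ 524.473 -291.485   87.   ] -> mm [-2.   0.  -1.6]
[ 522.259 -289.981   87.   ] -> mm [-2.3  0.  -1.4]
[ 520.122 -288.197   87.   ] -> mm [-2.5  0.  -1.2]
```

View pics/j.png

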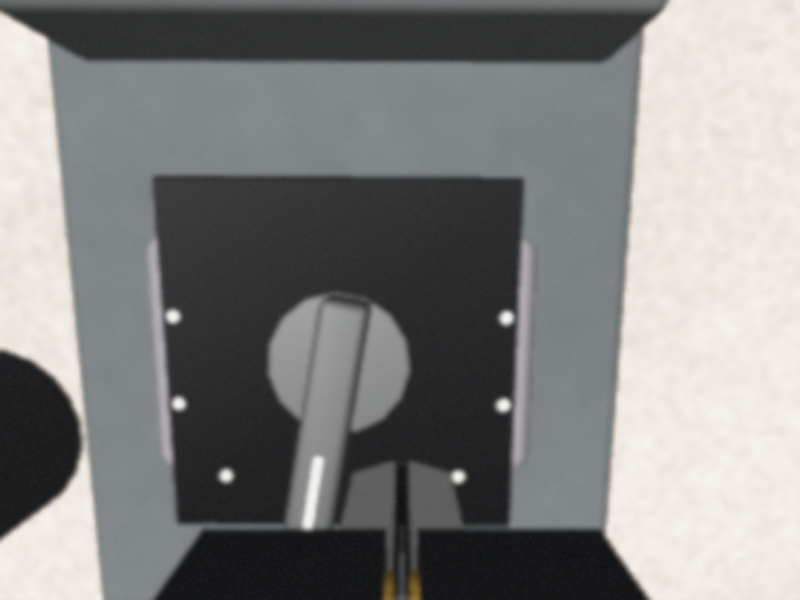

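carry_out:
  targets: "0 0 0 0.01 0 0 0;0 0 0 0.008 -0.01 0 0;0 0 0 0 -0.035 0 0;0 0 0 0 -0.04 0 0;0 0 0 0 -0.02 0 0;0 0 0 0 0 0 0"

```text
clock: 13.15
tcp_pos: [526.4, -310.2, 191.2]
eef_rot: [-1.379, 0.911, -0.88]
force: [0.4, -0.0, 0.1]
gripper_width: 0.005
```

```bash
python3 - <<'E'
from h import *
plan([],-65.9)
c=cam("wrist");crop(c,"k",160,40,480,280,2.5)
P=lambda x,y,z: onz(c,160+x/2.5,40+y/2.5,z)
E
```

```text
clk 13.15 tcp [ 526.391 -310.235  191.153] F [ 0.418 -0.038  0.147] w 0.005033705947698534 yawx -65.98434640490918 q6 0.5268712990785965
turn [ 0.609 -0.08  -0.89 ]
```

View pics/k.png

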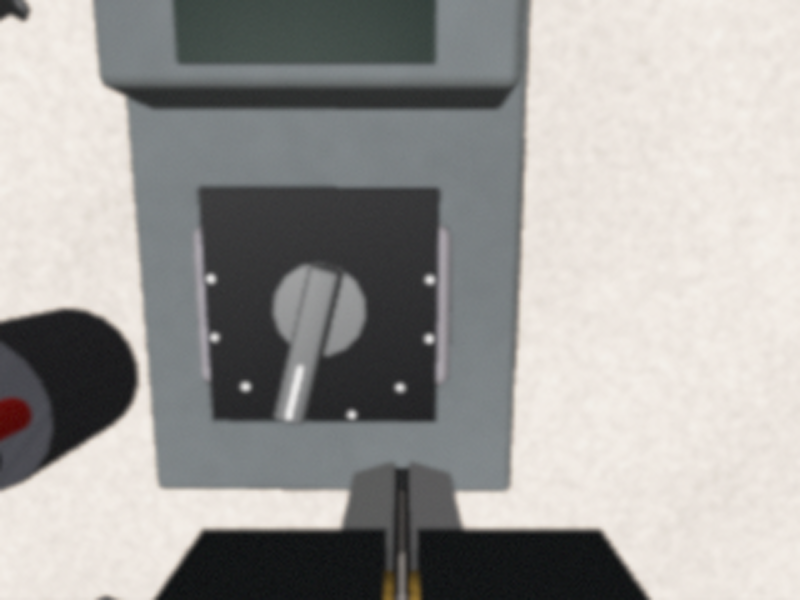

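carry_out:
  targets: "0.6 0 -0.9 -0.038 -0.005 0.0126 0;0 0 0 -0.038 -0.005 0.0126 1;0 0 0 -0.038 -0.005 0.0126 1;0 0 0 -0.038 -0.005 0.0126 1;0 0 0 -0.038 -0.003 0.0126 1;0 0 0 -0.038 -0.003 0.0126 1;0 0 0 -0.038 -0.003 0.0126 1;0 0 0 -0.038 -0.003 0.0126 1;0 0 0 -0.038 -0.003 0.0126 1;0 0 0 -0.038 -0.003 0.0126 1;0 0 0 -0.038 -0.003 0.0126 1;0 0 0 -0.035 0 0.0126 1"

```text
clock: 14.2
tcp_pos: [471.0, 174.9, 202.4]
eef_rot: [-1.394, 0.95, -0.875]
force: [0.7, 0.7, 0.1]
gripper_width: 0.752
```

carry_out:
  targets: "0 -5 0 0 0 0 1;0 -5 0 0 0 0 1;0 0 0 0 0 0 1"

```text
clock: 14.45
tcp_pos: [466.2, 183.1, 194.6]
eef_rot: [-1.458, 0.811, -0.715]
force: [-1.1, -0.1, -0.3]
gripper_width: 0.96
```

```bash
python3 - <<'E'
from h import *
plan([],-55.9)
c=cam("wrist");crop(c,"l",0,0,640,400,1.25)
E
```

```text
clk 14.45 tcp [466.217 183.138 194.642] F [-1.077 -0.091 -0.336] w 0.9597520767368015 yawx -55.932474628667016 q6 1.223738640217403
turn [ 2.803  0.024 -2.324]
```

View pics/l.png

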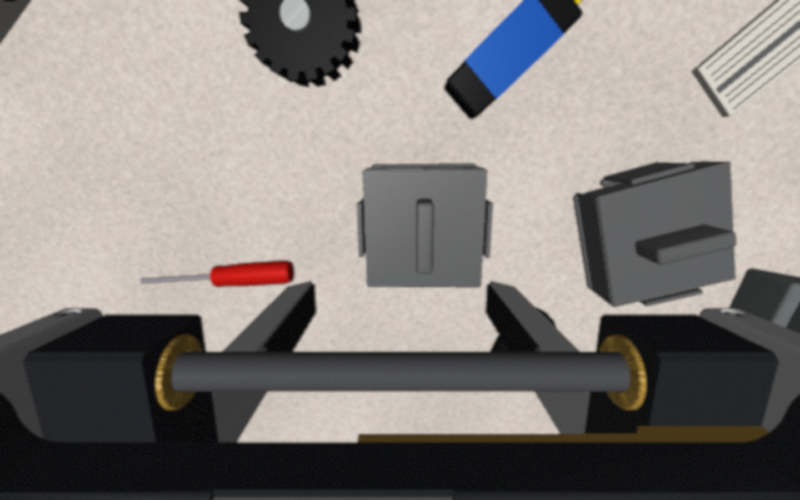

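The wrist view shows the wanted guard (the leftmost, of three alike: scene pixels (380,255), (308,233) and (353,167)) at about (425,225) in the enlarged picture. Its rib is nearly upright in the picture. The second guard is at (660,235).

```bash
python3 - <<'E'
from h import *
c=cam("wrist");crop(c,"m",270,110,410,250,4)
np.save("mW.npy",c["W"])
E
```

```text
(no output)
```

View pics/m.png

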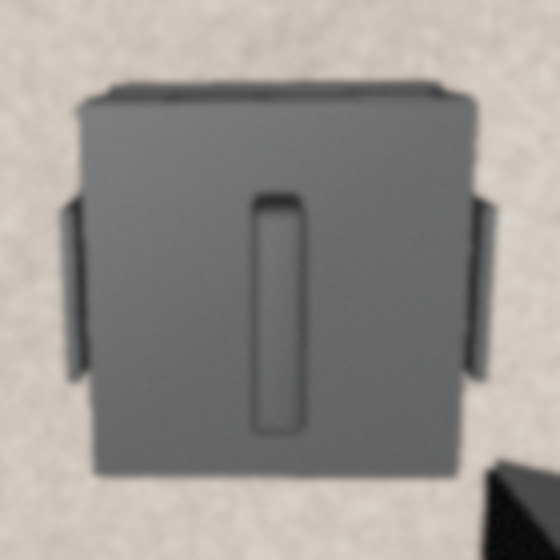

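```bash
python3 - <<'E'
from h import *
c=cam("wrist")
P=lambda x,y,z: onz(c,270+x/4,110+y/4,z)
p=[P(x,y,54) for x,y in [(82,98),(475,98),(458,475),(96,475)]]
ctr=sum(p)/4;print(np.array(p),"ctr",ctr)
for i in range(4):
    d=p[(i+1)%4]-p[i];print(np.linalg.norm(d),np.degrees(np.arctan2(d[1],d[0])))
r=[P(x,y,88) for x,y in [(253,210),(302,210),(302,432),(253,432)]]
print("rib",sum(r)/4);
for i in range(4):
    d=r[(i+1)%4]-r[i];print(np.linalg.norm(d),np.degrees(np.arctan2(d[1],d[0])))
g=(sum(r)/4)[:2]
plan([[*g,150],[*g,62]],-55.9)
E
```

```text
[[495.929 247.371  54.   ]
 [555.09  159.252  54.   ]
 [466.398  97.359  54.   ]
 [405.459 185.591  54.   ]] ctr [480.719 172.393  54.   ]
106.13760199301949 -56.12330323114161
108.15262528210698 -145.0913734166213
107.23050131102113 124.63179815275156
109.55164354985043 34.32867925024834
rib [480.165 172.743  88.   ]
12.135471857078512 -55.91329670142158
58.094069906480485 -144.8223974989637
12.819078740191602 124.53835412924542
58.186125689811334 34.50306009876009
clk 14.6 tcp [466.891 181.691 195.458] F [ 0.773 -0.488 -0.744] w 0.9958102111995056 yawx -56.29713742411353 q6 1.2272745936123497
turn [ 2.749 -0.342 -2.275]
[480.165 172.743 150.   ] -> mm [16.6 44.5  8.2]
[480.165 172.743  62.   ] -> mm [ 0. 88.  0.]
```

carry_out:
  targets: "2.7 -0.5 -2.3 0.008 0.02 0.004 0.6;0 0 0 0.008 0.02 0.004 0.6;0 0 0 0 0.015 0 0.6;0 0 0 0 0.01 0 0.6;0 0 0 0 0 0 0.6"

```text
clock: 15.02
tcp_pos: [483.0, 168.4, 126.7]
eef_rot: [-1.431, 0.766, -0.772]
force: [-0.3, -0.5, 0.4]
gripper_width: 0.682
```

```bash
python3 - <<'E'
from h import *
plan([[480.3,172.7,110],[480.3,172.7,58]],-55.4)
E
```

```text
clk 15.0167 tcp [482.99  168.407 126.722] F [-0.278 -0.539  0.435] w 0.6817462389742587 yawx -56.55142026487467 q6 1.213648561006334
turn [-0.079 -1.151  0.199]
[480.3 172.7 110. ] -> mm [-5.1 16.7  0.1]
[480.3 172.7  58. ] -> mm [ 0. 52.  0.]
```

carry_out:
  targets: "0 -1.1 0.2 -0.005 0.012 0 0.6;0 0 0 0 0.01 0 0.6;0 0 0 0 0 0 0.6"

```text
clock: 15.27
tcp_pos: [481.0, 171.9, 103.9]
eef_rot: [-1.433, 0.755, -0.757]
force: [-0.6, -0.9, -0.6]
gripper_width: 0.6
```

```bash
python3 - <<'E'
from h import *
plan([[480.3,172.7,80],[480.3,172.7,58]],-55.4)
E
```

```text
clk 15.2667 tcp [481.023 171.901 103.857] F [-0.636 -0.949 -0.608] w 0.599704161307025 yawx -55.557812991404155 q6 1.2012356706785798
turn [-0.159 -0.158  0.013]
[480.3 172.7  80. ] -> mm [-1.1 23.9 -0.2]
[480.3 172.7  58. ] -> mm [ 0. 22.  0.]
```

carry_out:
  targets: "0 -0.2 0 -0.001 0.014 0 0.6;0 0 0 0 0.014 0 0.5;0 0 0 0 0.009 0 0.5;0 0 0 0 0.004 0 0.5;0 0 0 0 0 0 0.5"

```text
clock: 15.68
tcp_pos: [482.6, 173.7, 63.4]
eef_rot: [-1.43, 0.748, -0.757]
force: [-1.0, -0.3, -0.4]
gripper_width: 0.498
```

```bash
python3 - <<'E'
from h import *
plan([[480.3,172.7,58]],-55.4)
E
```

```text
clk 15.6833 tcp [482.568 173.661  63.401] F [-0.965 -0.279 -0.444] w 0.498044745626578 yawx -55.357363311181814 q6 1.2002590563222595
turn [-0.441  0.043  0.118]
[480.3 172.7  58. ] -> mm [-0.5  5.4 -2.5]
```

carry_out:
  targets: "-0.4 0 0.1 -0.0005 0.005 -0.003 0.5;0 0 0 0 0 0 0.4"

```text
clock: 15.85
tcp_pos: [480.2, 172.5, 58.9]
eef_rot: [-1.435, 0.752, -0.754]
force: [-0.5, -1.0, -0.9]
gripper_width: 0.462
```

carry_out:
  targets: "0 0 0 0 0 0 0;0 0 0 0 0 0 0;0 0 0 0 0 0 0;0 0 0 0 0 0 0;0 0 0 0 0 0 0;0 0 0 0 0 0 0"
  grip_force: 40

```text
clock: 16.35
tcp_pos: [481.7, 172.9, 61.2]
eef_rot: [-1.433, 0.75, -0.756]
force: [-0.2, 0.8, -1.8]
gripper_width: 0.142
```

```bash
python3 - <<'E'
from h import *
plan([[480.3,172.7,58]],-55.4)
c=cam("wrist");crop(c,"n",0,0,640,400,1.25)
E
```

```text
clk 16.35 tcp [481.675 172.906  61.179] F [-0.151  0.805 -1.776] w 0.14242895266005806 yawx -55.35385647445618 q6 1.1998819025558733
turn [-0.299  0.046  0.114]
[480.3 172.7  58. ] -> mm [-0.6  3.2 -1.3]
```

View pics/n.png

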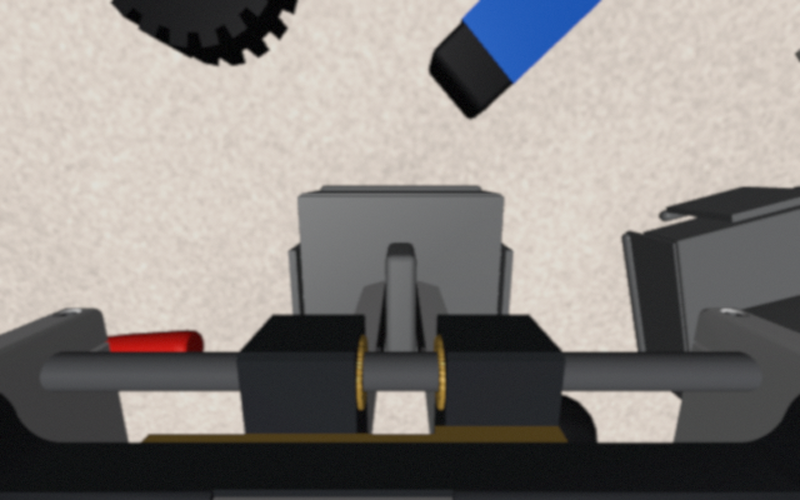

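carry_out:
  targets: "0 0 0 0 -0.01 0 0;0 0 0 0 -0.02 0 0;0 0 0 0 -0.025 0 0;0 0 0 0 -0.03 0 0;0 0 0 0 -0.03 0 0;0 0 0 0 -0.03 0 0;0 0 0 0 -0.03 0 0;0 0 0 0 -0.015 0 0;0 0 0 0 0 0 0"

```text
clock: 17.15
tcp_pos: [477.6, 171.8, 260.7]
eef_rot: [-1.438, 0.755, -0.752]
force: [0.5, -0.2, 0.1]
gripper_width: 0.148
```

```bash
python3 - <<'E'
from h import *
plan([[546.6,-263.6,250]],-65.9)
a=cam("scene");crop(a,"o1",230,120,430,270,4)
E
```

```text
clk 17.15 tcp [477.632 171.792 260.74 ] F [ 0.492 -0.191  0.112] w 0.14829779917764813 yawx -55.36339210287249 q6 1.1999530403516414
turn [ 0.129 10.537 -0.018]
[ 546.6 -263.6  250. ] -> mm [ 397.4   11.  -190.7]
```

View pics/o1.png

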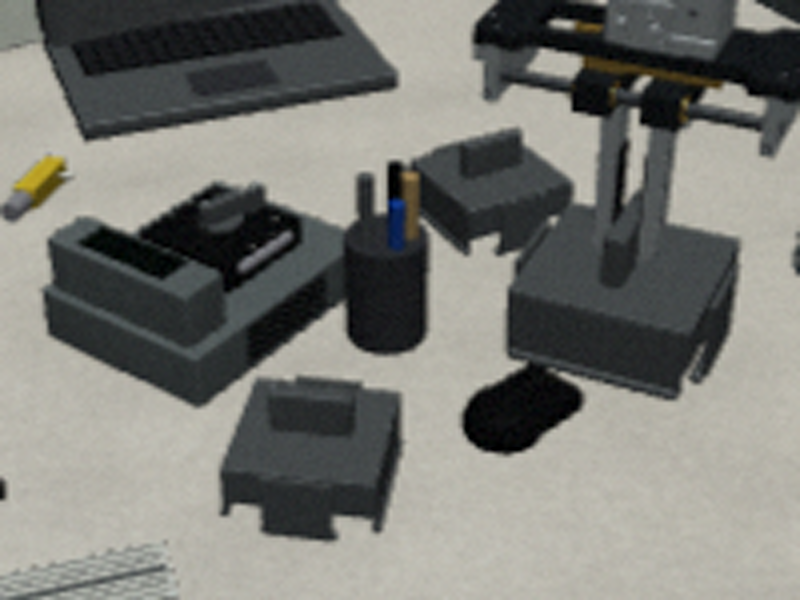

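carry_out:
  targets: "0 3.5 0 0.01 0 0 0;0 3.5 0 0.02 0 -0.005 0;0 3.5 0 0.03 0 -0.008 0;0 0 0 0.035 0 -0.0095 0;0 0 0 0.035 0 -0.0095 0;0 0 0 0.035 0 -0.0095 0;0 0 0 0.035 0 -0.0095 0;0 0 0 0.035 0 -0.0095 0;0 0 0 0.035 0 -0.0095 0;0 0 0 0.035 0 -0.0095 0;0 0 0 0.03 0 -0.008 0;0 0 0 0.02 0 -0.005 0"

```text
clock: 18.2
tcp_pos: [535.8, -197.4, 234.6]
eef_rot: [-1.394, 0.922, -0.863]
force: [1.2, 0.8, -1.4]
gripper_width: 0.145
```

```bash
python3 - <<'E'
from h import *
plan([[546.6,-263.6,250]],-65.9)
E
```

```text
clk 18.2 tcp [ 535.765 -197.357  234.633] F [ 1.152  0.764 -1.428] w 0.14481883024474013 yawx -65.68086880287467 q6 0.6972412280100795
turn [ 1.758  0.24  -1.341]
[ 546.6 -263.6  250. ] -> mm [ 64.4 -16.3 -17.9]
```

carry_out:
  targets: "1.7 0 -1.3 0.02 -0.012 -0.006 0;0 0 0 0.02 -0.005 -0.006 0;0 0 0 0.015 0 -0.004 0;0 0 0 0 0 0 0"

```text
clock: 18.53
tcp_pos: [540.7, -260.8, 239.7]
eef_rot: [-1.381, 0.911, -0.882]
force: [-0.6, 0.4, -2.3]
gripper_width: 0.144
```

```bash
python3 - <<'E'
from h import *
plan([[546.6,-263.6,250]],-65.9)
c=cam("wrist");crop(c,"p",0,0,640,400,1.25)
E
```

```text
clk 18.5333 tcp [ 540.696 -260.83   239.687] F [-0.637  0.403 -2.272] w 0.14360810402672425 yawx -66.06878790560822 q6 0.6099119190712663
turn [ 0.693 -0.164 -0.79 ]
[ 546.6 -263.6  250. ] -> mm [  4.8 -10.4   4.1]
```

View pics/p.png

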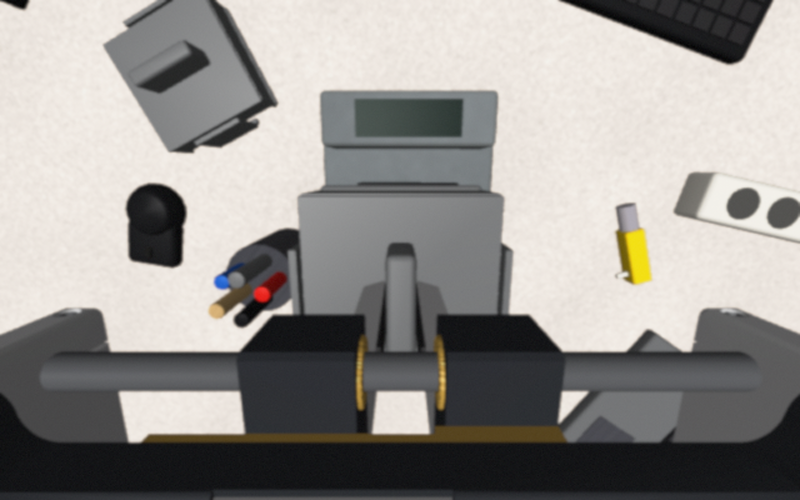

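carry_out:
  targets: "0.7 0.1 -0.8 0.005 0.01 0.005 0;0 0 0 0 0.02 0 0;0 0 0 0 0.02 0 0;0 0 0 0 0.012 0 0;0 0 0 0 0 0 0"

```text
clock: 19.0
tcp_pos: [546.7, -254.7, 171.8]
eef_rot: [-1.375, 0.898, -0.886]
force: [-0.4, -0.1, -0.8]
gripper_width: 0.143
```

```bash
python3 - <<'E'
from h import *
plan([[547.9,-263.6,160]],-65.9)
E
```

```text
clk 19.0 tcp [ 546.676 -254.707  171.825] F [-0.421 -0.136 -0.795] w 0.14305420976494157 yawx -65.81561116868797 q6 0.6162187404235971
turn [ 0.017  0.084 -0.5  ]
[ 547.9 -263.6  160. ] -> mm [ 8.7 11.8 -2.5]
```

carry_out:
  targets: "0 0 -0.5 0.009 0.004 -0.0025 0;0 0 0 0 0.004 0 0;0 0 0 0 0 0 0"

```text
clock: 19.25
tcp_pos: [548.4, -262.2, 163.2]
eef_rot: [-1.381, 0.891, -0.89]
force: [0.1, 0.1, -1.4]
gripper_width: 0.147
```

```bash
python3 - <<'E'
from h import *
plan([[547.9,-263.6,160]],-65.9)
a=cam("scene");crop(a,"q1",230,120,360,220,6)
b=cam("side");crop(b,"q2",290,170,420,270,6)
E
```

```text
clk 19.25 tcp [ 548.397 -262.184  163.178] F [ 0.099  0.069 -1.369] w 0.14685553871264834 yawx -65.63434310111492 q6 0.6063819828102628
turn [ 0.035  0.266 -0.039]
[ 547.9 -263.6  160. ] -> mm [ 1.1  3.2 -1. ]
```

View pics/q1.png

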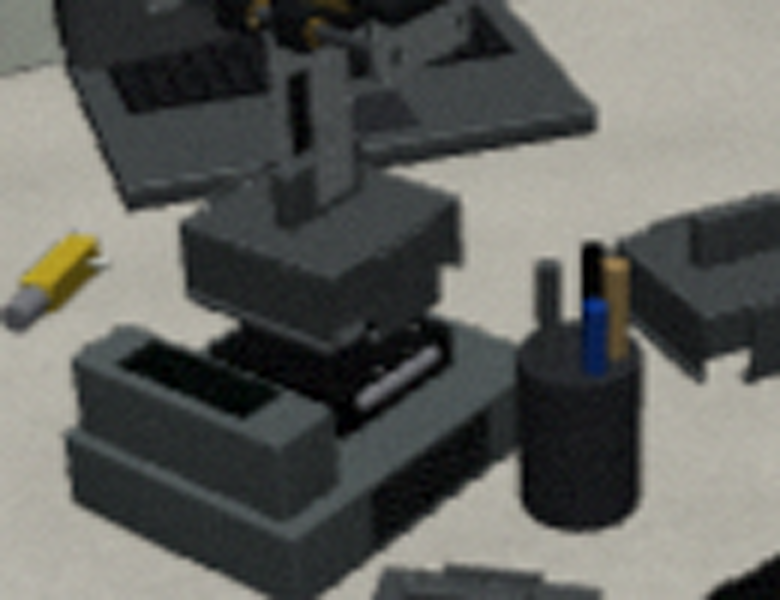

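View pics/q2.png

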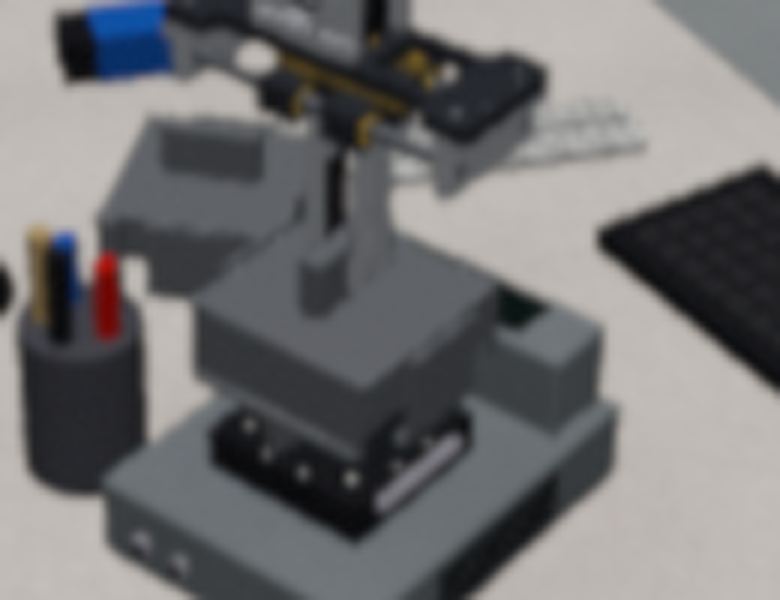

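The guard hangs level over the pedestal, with its clip arms on the lip sides. The pedestal shows at (330,380) in the scene crop and (340,460) in the side crop. Next I lower it.

carry_out:
  targets: "0 0.3 0 0.001 0.006 -0.001 0;0 0 0 0 0.006 0 0;0 0 0 0 0.006 0 0;0 0 0 0 0 0 0"

```text
clock: 19.68
tcp_pos: [549.5, -265.1, 147.8]
eef_rot: [-1.379, 0.89, -0.901]
force: [-1.1, 0.4, -1.4]
gripper_width: 0.146
```

```bash
python3 - <<'E'
from h import *
plan([[547.9,-263.6,135]],-65.9)
E
```

```text
clk 19.6833 tcp [ 549.533 -265.142  147.765] F [-1.117  0.382 -1.369] w 0.14627595351488162 yawx -66.00956188254727 q6 0.6097727494505778
turn [-0.204 -0.109  0.317]
[ 547.9 -263.6  135. ] -> mm [-2.1 12.7 -0.9]
```

carry_out:
  targets: "-0.2 0 0.3 -0.002 0.004 -0.0015 0;0 0 0 0 0.004 0 0;0 0 0 0 0.002 0 0"

```text
clock: 19.93
tcp_pos: [547.2, -264.0, 137.1]
eef_rot: [-1.379, 0.896, -0.896]
force: [-0.2, 0.6, -1.6]
gripper_width: 0.149
```

```bash
python3 - <<'E'
from h import *
plan([[547.9,-263.6,135]],-65.9)
E
```

```text
clk 19.9333 tcp [ 547.218 -263.983  137.065] F [-0.198  0.572 -1.606] w 0.14932396279484397 yawx -66.02278432429357 q6 0.6095460609350056
turn [-0.005 -0.123  0.008]
[ 547.9 -263.6  135. ] -> mm [-0.1  2.1  0.8]
```

carry_out:
  targets: "0 0 0 0 0.003 0.0005 0;0 0 0 0 0.003 0 0;0 0 0 0 0.002 0 0"

```text
clock: 20.18
tcp_pos: [547.8, -263.5, 130.7]
eef_rot: [-1.378, 0.895, -0.896]
force: [-2.8, 1.2, 10.7]
gripper_width: 0.147
```

```bash
python3 - <<'E'
from h import *
plan([[547.9,-263.6,114]],-65.9)
E
```

```text
clk 20.1833 tcp [ 547.817 -263.5    130.685] F [-2.812  1.17  10.666] w 0.14674876496493167 yawx -66.01962401114001 q6 0.6102807849690122
turn [-0.064 -0.12   0.024]
[ 547.9 -263.6  114. ] -> mm [ 0.1 16.7  0. ]
```

carry_out:
  targets: "0 0 0 0 0.004 0 0;0 0 0 0 0.005 0 0;0 0 0 0 0.005 0 0;0 0 0 0 0.005 0 0"
  grip_force: 60

```text
clock: 20.52
tcp_pos: [549.7, -263.4, 122.7]
eef_rot: [-1.376, 0.886, -0.904]
force: [-1.4, 2.1, 1.8]
gripper_width: 0.145
```

```bash
python3 - <<'E'
from h import *
plan([[547.9,-263.6,114]],-65.9)
E
```

```text
clk 20.5167 tcp [ 549.735 -263.405  122.674] F [-1.368  2.147  1.751] w 0.14547976611050153 yawx -66.00730820578335 q6 0.6106522455778979
turn [-0.467 -0.106  0.415]
[ 547.9 -263.6  114. ] -> mm [-0.6  8.7 -1.8]
```

carry_out:
  targets: "-0.5 0 0.4 -0.0005 0.004 -0.0015 0;0 0 0 0 0.004 0 0;0 0 0 0 0.004 0 0"

```text
clock: 20.77
tcp_pos: [548.2, -262.7, 114.9]
eef_rot: [-1.379, 0.894, -0.895]
force: [-10.1, 5.3, 27.8]
gripper_width: 0.141
```

```bash
python3 - <<'E'
from h import *
plan([[547.9,-263.6,114]],-65.9)
E
```

```text
clk 20.7667 tcp [ 548.201 -262.683  114.946] F [-10.075   5.295  27.833] w 0.14105031868546336 yawx -65.97219684892148 q6 0.6111825360255376
turn [-0.033 -0.072  0.022]
[ 547.9 -263.6  114. ] -> mm [ 0.7  0.9 -0.6]
```

carry_out:
  targets: "0 0 0 0 0.001 0 0;0 0 0 0 0 0 0"

```text
clock: 20.93
tcp_pos: [548.6, -263.2, 115.4]
eef_rot: [-1.379, 0.893, -0.897]
force: [0.2, 1.2, -3.3]
gripper_width: 0.144
```

carry_out:
  targets: "0 0 0 0 0 0 0.3;0 0 0 0 0 0 0.5;0 0 0 0 0 0 0.5;0 0 0 0 0 0 0.5;0 0 0 0 -0.015 0 0.5;0 0 0 0 -0.025 0 0.5;0 0 0 0 -0.035 0 0.5;0 0 0 0 -0.035 0 0.5;0 0 0 0 0 0 0.5"

```text
clock: 21.68
tcp_pos: [546.5, -263.4, 220.8]
eef_rot: [-1.382, 0.904, -0.888]
force: [-0.1, -0.4, 1.3]
gripper_width: 0.5
```

```bash
python3 - <<'E'
from h import *
plan([])
a=cam("scene");crop(a,"r1",230,120,360,220,6)
b=cam("side");crop(b,"r2",290,170,420,270,6)
c=cam("wrist");crop(c,"r3",180,50,460,260,2.8)
E
```

```text
clk 21.6833 tcp [ 546.497 -263.419  220.807] F [-0.092 -0.387  1.309] w 0.5002208350863618 yawx -66.00800423335703 q6 0.6108288572147434
```

View pics/r1.png

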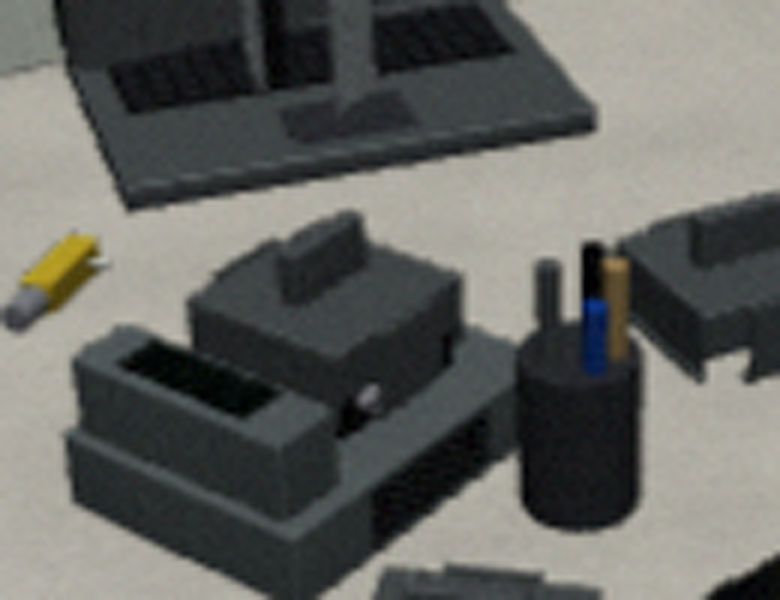

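View pics/r2.png

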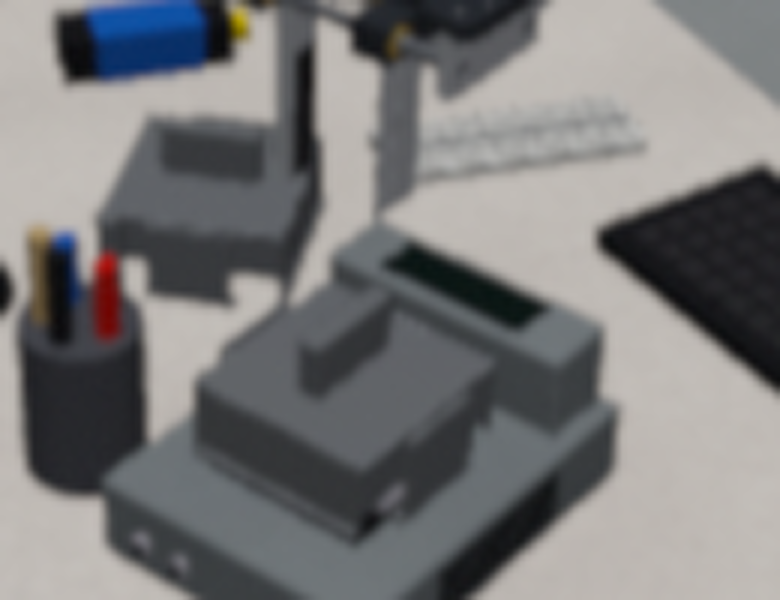

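View pics/r3.png

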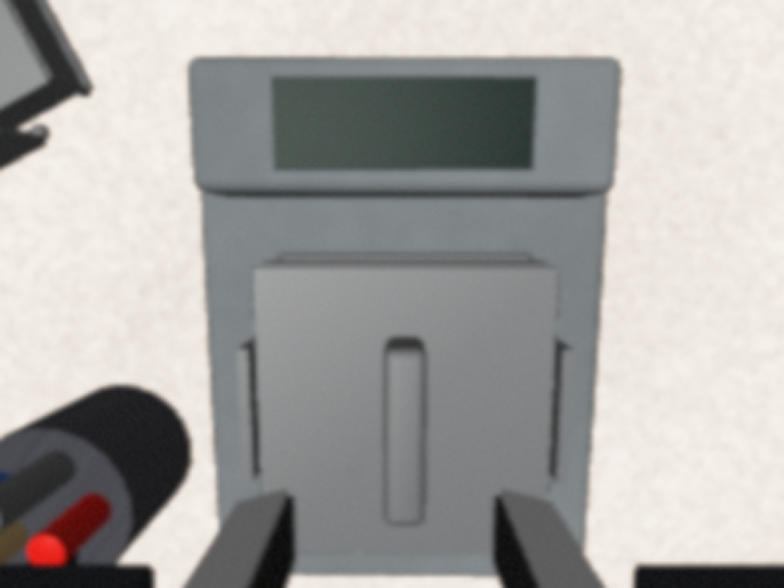

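```bash
python3 - <<'E'
from h import *
a=cam("scene");b=cam("side");c=cam("wrist")
A=lambda x,y:(230+x/6,120+y/6);B=lambda x,y:(290+x/6,170+y/6)
for n,p,q in [("-x+y",(462,274),(197,383)),("+x-y",(190,298),(493,358)),("rib end -x",(352,213),(310,345)),("hump +y-x?",(335,410),(333,245)),("hump -y",(75,350),(560,365))]:
    print(n,tri(a,A(*p),b,B(*q)))
W=lambda x,y,z:onz(c,180+x/2.8,50+y/2.8,z)
p=[W(x,y,108) for x,y in [(254,266),(556,266),(543,555),(263,555)]]
print("plate",np.array(p)[:2],np.linalg.norm(p[1]-p[0]),np.degrees(np.arctan2(*(p[1]-p[0])[1::-1])))
r=[W(x,y,142) for x,y in [(386,348),(424,348),(424,523),(386,523)]];print("rib ctr",sum(r)/4,np.linalg.norm(r[3]-r[0]))
E
```

```text
-x+y (array([ 478.126, -238.886,  105.153]), np.float64(4.410573365116966))
+x-y (array([ 618.117, -289.245,  107.026]), np.float64(3.302328620100193))
rib end -x (array([ 523.614, -275.701,  138.956]), np.float64(1.0672122511350794))
hump +y-x? (array([ 594.971, -159.048,   99.417]), np.float64(6.1277238754241665))
hump -y (array([ 672.048, -291.119,   88.071]), np.float64(22.709357699383233))
plate [[ 573.58  -192.917  108.   ]
 [ 616.221 -288.347  108.   ]] 104.52349413474255 -65.92368901982292
rib ctr [ 547.073 -262.484  142.   ] 58.06290711648664
```

```bash
python3 - <<'E'
from station import *
print(hand_in())
E
```

```text
the job is handed in; nothing more can be done
None
```

I did the job in full and handed it in at about 22 s on the robot's clock. No verdict was reported.

**What I did:** I pushed the lever from click 5 back to its counter-clockwise stop, with about 12 N against the stop. I then pushed it clockwise four clicks. I gripped the leftmost guard by its rib, set it over the pedestal with the clip arms on the lip sides, and pressed it home. The tool stopped 115 mm above the desk, as expected for fully home, with a measured 28 N. I then let go and backed off.

**What the last checks showed:**
- **Selector:** before the guard went on, the lever covered the fourth dot from the stop. The other seven dots were visible. It is hidden now, so I could not check it again.
- **Guard position:** the rib is about 1.2 mm from the axis, and its turn agrees with the charger to within 0.1 degrees.
- **Guard height:** two opposite corners of the top plate measure 105 and 107 mm above the desk. Home is 108 mm, and an unsnapped guard would be at 124 mm. These corner rays missed each other by 3 to 4 mm.
- **Failed check:** I also tried the hump's corners as a reference for height. One was unreliable, with the rays 23 mm apart, and I did not use it; the other came out at 99 mm against 100, with the rays 6 mm apart.
- **Other things on the desk:** the neighbouring things looked unmoved in the last pictures. I did not measure them.

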